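Clip the box spanners back on the sloped rack in size order

TASK

Put the three steel box spanners away on the sloped clip rack in size order, seen from the robot: the small one in the left place, the medium one in the middle, the large one on the right. Press each one by its round shank fully home into both of its spring clips, so that it has clicked in at both ends, and let go. Leave the other things on the bench where they are.

Things in the scene. Friction and masses are not known exactly. Their poses are not given: they have to be found in the camera images.
- rack: low metal rack fixed to the table, 240 mm long along its y. Two thin rails run along y, 58 mm apart, one low (nearer the robot), one high; their plane slopes up away from the robot at 30 degrees to the table, so the clips open upward and toward the robot. Origin: centre of the underside of its base plate (8 mm thick); x away from the robot, z up. Between the rails all is open, 50 mm wide, for fingers
- clip_left: the left (+y) place on the rack, as seen from the robot: one spring clip on the low rail, one on the high, which together hold one spanner by its shank. Origin: where the middle of a fully seated spanner's axis lies, 130 mm above the table; x up the slope, along a seated spanner's axis (clips at x = -29 and +29 mm, 8 mm wide); y to the left along the rail (places 72 mm apart); z out of the sloped face: press along -z
- clip_middle: the middle place on the rack, as seen from the robot: one spring clip on the low rail, one on the high, which together hold one spanner by its shank. Origin: where the middle of a fully seated spanner's axis lies, 130 mm above the table; x up the slope, along a seated spanner's axis (clips at x = -29 and +29 mm, 8 mm wide); y to the left along the rail (places 72 mm apart); z out of the sloped face: press along -z
- clip_right: the right (-y) place on the rack, as seen from the robot: one spring clip on the low rail, one on the high, which together hold one spanner by its shank. Origin: where the middle of a fully seated spanner's axis lies, 130 mm above the table; x up the slope, along a seated spanner's axis (clips at x = -29 and +29 mm, 8 mm wide); y to the left along the rail (places 72 mm apart); z out of the sloped face: press along -z
- clip_neck (a point): the neck of the clips of the middle place (midway between low and high clip, 6 mm out from the seated axis); all clips are alike. Each has two flared steel jaws that slide apart against springs: mouth 25 mm wide at 22 mm out from the seated axis, neck 7.6 mm wide at 6 mm out. The 14 mm shank must be pushed past the necks (6 to 15 N in all); the jaws snap over it and it rests on a rigid seat
- spanner_small: the small of three plain steel double-ended tubular box spanners, lying on the table, about 120 g: a round shank 14 mm across and 84 mm long with a hexagonal head 22 mm across flats and 22 mm long at each end (128 mm overall, both ends alike). Origin: the middle of its axis, 11 mm above the table as it lies; x along its axis
- spanner_medium: the medium of three plain steel double-ended tubular box spanners, lying on the table, about 180 g: a round shank 14 mm across and 84 mm long with a hexagonal head 28 mm across flats and 26 mm long at each end (136 mm overall, both ends alike). Origin: the middle of its axis, 14 mm above the table as it lies; x along its axis
- spanner_large: the large of three plain steel double-ended tubular box spanners, lying on the table, about 260 g: a round shank 14 mm across and 84 mm long with a hexagonal head 34 mm across flats and 30 mm long at each end (144 mm overall, both ends alike). Origin: the middle of its axis, 17 mm above the table as it lies; x along its axis
- tape_roll: a roll of paper tape lying flat, 90 mm across, 24 mm high; origin at the centre of its underside. A bystander, to be left alone
- motor: a small square motor, 42 mm square and 49 mm high, with a 22 mm long shaft standing up; origin at the centre of its underside. A bystander, to be left alone
- bracket: a loose orange plastic bracket, 50 x 36 x 49 mm; origin at the centre of its underside. A bystander, to be left alone
- oil_bottle: a white plastic oil bottle, 44 mm across, 110 mm high; origin at the centre of its underside. A bystander, to be left alone
- screwdriver: a black-handled screwdriver lying on the table; origin under its middle. A bystander, to be left alone
- rod_end: a thin steel rod, 200 mm long, 8 mm across, carrying a grey plastic block; origin at the middle of the rod. A bystander, to be left alone
There are look-alikes about, which are no part of the job. Leave any orange look-alike of the spanner_medium alone.

How it is judged:
At the end, for the whole second after the job is handed in: Small, medium and large spanner are at rest in the left, middle and right place of the rack: each spanner's middle is within 3 mm of its place's centre across the rack, within 2.5 mm of fully seated in depth, within 14 mm along the spanner's own axis, and its axis is within 4 degrees of the place's (x of spanner_small in the frame of clip_left between -0.014 and 0.014 m and y of spanner_small in the frame of clip_left between -0.003 and 0.003 m and z of spanner_small in the frame of clip_left between -0.0025 and 0.0025 m and angle between the x axis of spanner_small and the x axis of clip_left, either way round below 0.07 rad and linear speed of each of spanner_small, spanner_medium, spanner_large below 0.01 m/s and x of spanner_medium in the frame of clip_middle between -0.014 and 0.014 m and y of spanner_medium in the frame of clip_middle between -0.003 and 0.003 m and z of spanner_medium in the frame of clip_middle between -0.0025 and 0.0025 m and angle between the x axis of spanner_medium and the x axis of clip_middle, either way round below 0.07 rad and x of spanner_large in the frame of clip_right between -0.014 and 0.014 m and y of spanner_large in the frame of clip_right between -0.003 and 0.003 m and z of spanner_large in the frame of clip_right between -0.0025 and 0.0025 m and angle between the x axis of spanner_large and the x axis of clip_right, either way round below 0.07 rad); the robot touches nothing.
It fails at once if one of the bystanders was moved by more than 30 mm (distance of any of tape_roll, motor, bracket, oil_bottle, screwdriver, rod_end from where it was at the start of the episode above 0.03 m).
It also fails if it takes over 69 s, if anything falls off the work surface, if the arm or the gripper's body presses on something with over 40 N, if the wrist force passes 120 N, or if a joint passes its speed limit or range.

ROBOT

A 7-joint arm with a two-finger parallel gripper is mounted at the origin on the work surface. World frame = base frame: x ahead of the robot, y to its left, z up, the work surface at z = 0. Lengths are in m, angles in rad, forces in N, time in s.
With the tool pointing down it reaches from about 0.4 to 0.85 m from the base axis. Payload 4.5 kg.
Tool frame: the origin (TCP) lies at the very end of the fingers, on their centre line; the grasp point (between the pads) lies 19 mm behind it; z points along the fingers, y is the direction in which the jaws open and shut (so a half turn about z gives the same grasp; the last joint's range is limited). The gripper opens to 88 mm and grips with 3 to 60 N. Pads are 18 mm wide; open, the fingers measure 123 mm over their backs; the gripper's body (75 mm by 187 mm) begins 45 mm behind the grasp point.
Start: joints at [1.34, 0.689, -0.195, 1.565, 0.157, 0.902, -0.215], TCP at [0.164, -0.603, 0.239] pointing down, gripper open.
Joint ranges: [-3.01, 3.01], [-0.46, 2.08], [-1.47, 1.51], [0.13, 2.56], [-1, 4.14], [0.04, 2.09], [-2.66, 2.66]. Speed limits (rad/s): [2.57, 2.57, 3.14, 3.14, 3.14, 3.14, 3.14].

INTERFACE

Orientations are given as a unit quaternion [x, y, z, w].
In Python, from workcell import * gives the robot as it stands.
- The arm moves only by the tool send_rows, never from a script. Its argument "series" is a list of rows, each an object with "twist": the turn, a rotation vector about the tool's x, y, z in rad, a list of three; "dp": the shift along the tool's x, y, z in m, a list of three; "claw": the finger opening in m, from 0 to 0.0881. A call has 1 to 20 rows; each row shifts and turns the commanded pose from where the row before left it, along the tool's axes as they then stand; what a row does not reach is not made up. A row lasts 1/10 s, in which the tool goes at most 50 mm and 8.59 degrees, less where a joint would pass 70% of its speed; a pose out of reach is approached as far as the arm can. A call is refused whole if a number of a shift passes 0.05 or a number of a turn 0.15, either way. A call with a gripper value outside its range is refused whole. The fingers move at their own pace and stop on an object; "newtons" is the grip in N (left out, the last holds). Time passes only in rows, so rows that do not move let the fingers close. It gives the time, the measured TCP pose, the force and the opening at its end, in the units of the state.
- get_obs(): the state, without advancing time (a new reading comes with each control period).
- read_camera(name): name is "scene" or "side" or "wrist"; returns a dict with "img" (384x512x3 uint8, red, green, blue), "z_map" (384x512 float32, m along the optical axis (not along the pixel's ray), 0 where there is no reading), "intrinsics" (3x3 intrinsics, pixels), "T" (4x4, takes a point from camera to world coordinates); the wrist camera has in their place "hand_eye" (4x4, takes a point from camera to tool coordinates, whose origin is the TCP and whose axes are the flange's). Camera axes: x right, y up, looking along -z (the intrinsics and any distortion apply to the point x, -y, -z); pixel columns grow to the right and rows downward; lengths in m; the calibration is good to about 2 mm. The wrist camera is an equidistant fisheye: a pixel r from the principal point sees the ray r / f radians off the axis. A picture is of the moment at which its call begins: read the wrist's pose just before it.
- job_done(): hands the job in, once; it reports no verdict.
The state is a dict: "time_s": time; "qpos": joint angles; "joint_velocities": joint speeds; "joint_efforts": joint torques, N m; "tcp_pos": TCP position; "orientation": TCP orientation; "ft_force": force on the tool from outside, world axes, zero at the start; "ft_torque": the same for the moment, N m; "opening": finger opening in m.
Only numpy, scipy, OpenCV 4.12 (cv2) and the standard library are available. Lean on these libraries where they do the work, as an engineer would, in place of code of your own. Each camera call takes 0.05 s, during which the arm holds its last target.

## Working session

There is one attempt and no reset: what is moved stays moved. The work goes in short steps, Python scripts to look and compute and a tool call to move; the robot and the scene stay as the last step left them, time stands still between calls to the robot, and variables do not carry over. Pictures are saved under pics/ and viewed, and the job is handed in when it is done.

Besides the shell and the picture viewer there is one more tool, called after ">>>" in YAML: its name, and indented under it one key for each argument. send_rows: Moves the arm, as the interface text tells. Its arguments: {"type":"object","properties":{"series":{"type":"array"},"newtons":{"type":"number"}},"required":["series"]}

```bash
ls; mkdir -p pics; python3 - <<'E'
from workcell import *
import cv2,numpy as np
print(get_obs())
for n in ["scene","side","wrist"]:
    d=read_camera(n); cv2.imwrite(f"pics/{n}0.png",d["img"][:,:,::-1]); np.savez(f"pics/{n}0.npz",**d)
    print(n,d["intrinsics"].round(1).tolist(),(d["T"] if "T" in d else d["hand_eye"]).round(4).tolist())
    print([k for k in d])
E
```

```text
pics
{'time_s': 0.0, 'qpos': array([ 1.33981688,  0.689998  , -0.1945206 ,  1.56633906,  0.15726241,
        0.90251535, -0.21509676]), 'joint_velocities': array([-0.00046344, -0.00033001,  0.00116244,  0.00045115,  0.00027939,
        0.00026668,  0.00130266]), 'joint_efforts': array([ 1.51059010e-05, -5.27564549e+01, -1.26726028e+00, -1.53429562e+01,
       -5.27778617e-02,  6.43584921e-03,  1.63317918e-04]), 'tcp_pos': array([ 0.16335591, -0.60261021,  0.23790278]), 'orientation': array([ 9.91244296e-01,  1.32037379e-01, -1.74624412e-04, -9.19477922e-04]), 'ft_force': array([-0.60714323, -0.20574794,  0.41831558]), 'ft_torque': array([-0.00531118, -0.0101856 , -0.0532164 ]), 'opening': 0.08790187344637099}
scene [[347.8, 0.0, 260.3], [0.0, 347.8, 190.1], [0.0, 0.0, 1.0]] [[0.8032, -0.3449, 0.4857, 0.9418], [0.5956, 0.4522, -0.6639, -0.6308], [0.0093, 0.8225, 0.5686, 0.682], [0.0, 0.0, 0.0, 1.0]]
['img', 'z_map', 'intrinsics', 'T']
side [[444.3, 0.0, 259.9], [0.0, 444.3, 189.4], [0.0, 0.0, 1.0]] [[-0.7276, 0.3405, -0.5955, -0.3081], [-0.6859, -0.3679, 0.6278, 0.8046], [-0.0053, 0.8653, 0.5012, 0.7362], [0.0, 0.0, 0.0, 1.0]]
['img', 'z_map', 'intrinsics', 'T']
wrist [[297.3, 0.0, 253.2], [0.0, 297.3, 190.8], [0.0, 0.0, 1.0]] [[0.0011, 0.958, 0.2867, 0.0745], [1.0, -0.0008, -0.0009, 0.0009], [-0.0006, 0.2867, -0.958, -0.146], [0.0, 0.0, 0.0, 1.0]]
['img', 'z_map', 'intrinsics', 'hand_eye']
```

View pics/scene0.png

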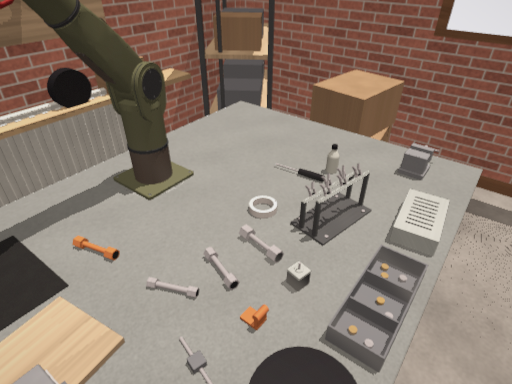

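View pics/side0.png

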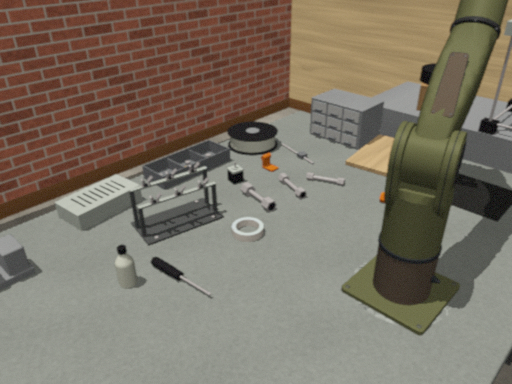

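View pics/wrist0.png

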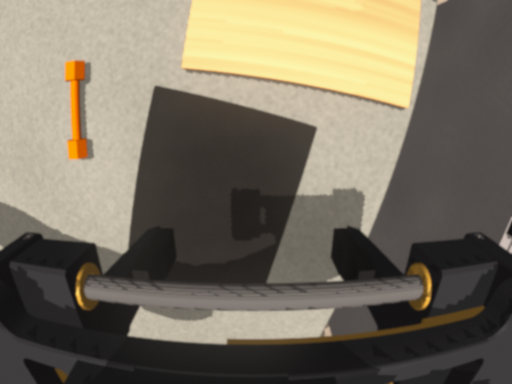

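Scene view: candidates are grey spanners at about (173,287), (221,267) and (261,242), plus the orange look-alike at (96,247). In the side view the grey ones are at (325,180), (292,185) and (257,196). By size, small is (173,287), medium is (221,267) and large is (261,242). Next I check the choice in a close crop.

```bash
cat > h.py <<'E'
import numpy as np,cv2
def load(n): return dict(np.load(f"pics/{n}.npz"))
def cloud(d):
    K=d["intrinsics"];z=d["z_map"];v,u=np.mgrid[:z.shape[0],:z.shape[1]]
    p=np.stack([(u-K[0,2])/K[0,0]*z,-(v-K[1,2])/K[1,1]*z,-z],-1)
    return p@d["T"][:3,:3].T+d["T"][:3,3]
def ray(d,u,v):
    K=d["intrinsics"];r=np.array([(u-K[0,2])/K[0,0],-(v-K[1,2])/K[1,1],-1.])
    r=d["T"][:3,:3]@r; return d["T"][:3,3],r/np.linalg.norm(r)
def onz(d,u,v,h):
    o,r=ray(d,u,v); return o+r*(h-o[2])/r[2]
def tri(d1,p1,d2,p2):
    o1,r1=ray(d1,*p1);o2,r2=ray(d2,*p2)
    s=np.linalg.lstsq(np.stack([r1,-r2],1),o2-o1,rcond=None)[0]
    a=o1+s[0]*r1;b=o2+s[1]*r2
    return (a+b)/2,np.linalg.norm(a-b)
E
python3 - <<'E'
from h import *
a=load("scene0");b=load("side0")
c=lambda d,x0,y0,w,h,s:cv2.resize(d["img"][y0:y0+h,x0:x0+w,::-1],None,fx=s,fy=s,interpolation=cv2.INTER_CUBIC)
cv2.imwrite("pics/c1.png",c(a,140,160,240,150,3.3))
cv2.imwrite("pics/c2.png",c(b,130,150,230,120,3.4))
E
```

```text
(no output)
```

View pics/c1.png

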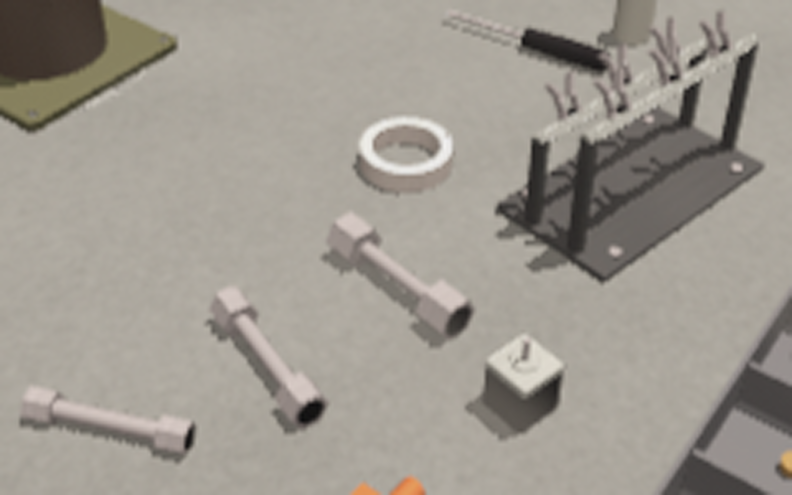

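View pics/c2.png

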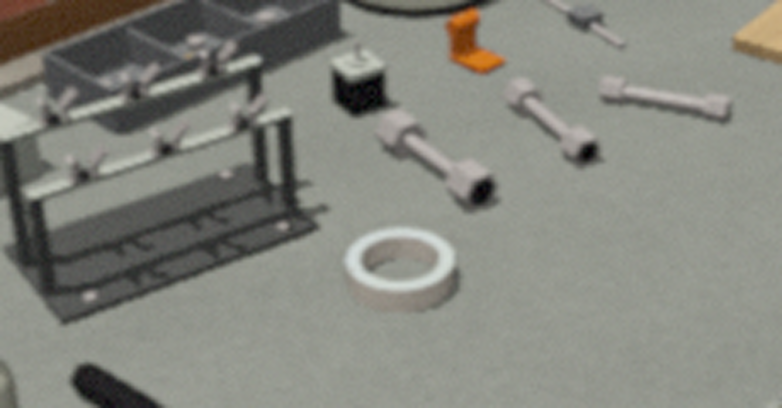

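The crops confirm the choice: three grey spanners of increasing head size, and the rack's clips visible as V shapes. Now the measurement.

```bash
python3 - <<'E'
from h import *
a=load("scene0");b=load("side0")
for d,n,px in [(a,"scene",[(173,287),(221,267),(261,242)]),(b,"side",[(325,180),(292,185),(257,196)])]:
    P=cloud(d); z=P[...,2]
    t=z[(np.abs(z)<.012)&(d["z_map"]>0)&(P[...,0]>0.1)&(P[...,0]<.8)&(abs(P[...,1])<.5)]
    print(n,"table z",np.median(t),t.std())
    m=((z>0.006)&(z<.06)&(d["z_map"]>0)).astype(np.uint8)
    k,L,st,_=cv2.connectedComponentsWithStats(m)
    for s,(u,v) in zip("SML",px):
        l=L[v-3:v+4,u-3:u+4];l=np.bincount(l[l>0]).argmax() if (l>0).any() else 0
        ys,xs=np.where(L==l)
        Q=P[L==l]
        c,sz,ang=cv2.minAreaRect(Q[:,:2].astype(np.float32))
        # extremes
        ax=np.linalg.svd(Q[:,:2]-Q[:,:2].mean(0),full_matrices=False)[2][0]
        t=(Q[:,:2]-Q[:,:2].mean(0))@ax
        sh=abs(t-(t.max()+t.min())/2)<.03
        Qs=Q[sh]
        print(n,s,st[l].tolist(),np.round(c,4),np.round(sz,4),"ax",np.degrees(np.arctan2(ax[1],ax[0])).round(1),"shank",Qs.mean(0).round(4),"ztop",np.percentile(Qs[:,2],95).round(4),np.percentile(Q[:,2],98).round(4))
E
```

```text
scene table z -0.0016947328480041435 0.0023668539750698603
scene S [146, 277, 54, 21, 392] [ 0.4449 -0.3055] [0.1292 0.0267] ax 22.3 shank [ 0.4459 -0.3085  0.0136] ztop 0.0176 0.0219
scene M [204, 247, 36, 42, 414] [ 0.4966 -0.1905] [0.0329 0.1379] ax -19.5 shank [ 0.4968 -0.1927  0.0172] ztop 0.0205 0.0277
scene L [239, 225, 45, 38, 458] [ 0.5257 -0.0604] [0.0397 0.1466] ax -10.9 shank [ 0.5255 -0.0622  0.0197] ztop 0.0231 0.0341
side table z -0.0006910336116571769 0.0024724646189424795
side S [306, 173, 39, 12, 182] [ 0.4409 -0.3024] [0.1288 0.026 ] ax -158.1 shank [ 0.4411 -0.3016  0.0135] ztop 0.0199 0.0233
side M [278, 173, 29, 25, 216] [ 0.4928 -0.1884] [0.0312 0.1412] ax 160.9 shank [ 0.4961 -0.1879  0.0171] ztop 0.0214 0.029
side L [240, 182, 36, 29, 329] [ 0.5234 -0.058 ] [0.0381 0.1526] ax 169.6 shank [ 0.5243 -0.0561  0.0199] ztop 0.0247 0.0344
```

```bash
python3 - <<'E'
from h import *
for n in ["scene0","side0"]:
    d=load(n);P=cloud(d);z=P[...,2]
    u=[(285,165,380,245),(125,155,230,240)][n=="side0"]
    M=np.zeros(z.shape,bool);M[u[1]:u[3],u[0]:u[2]]=1
    M&=(z>.08)&(z<.2)&(d["z_map"]>0)
    if n=="side0": M&=P[...,1]>-0.25
    Q=P[M]; print(n,len(Q),Q.min(0).round(3),Q.max(0).round(3))
    # top-down picture 1mm -> 3px
    x0,y0=.45,-.05
    print(np.percentile(Q,[1,50,99],axis=0).round(3).tolist())
    im=np.full((600,700),0,np.uint8)
    xr=np.percentile(Q[:,0],50);yr=np.percentile(Q[:,1],50)
    im=np.zeros((500,800,3),np.uint8)
    for q in Q:
        i=int(250-(q[0]-xr)*2500);j=int(400-(q[1]-yr)*2500)
        if 0<=i<500 and 0<=j<800: cv2.circle(im,(j,i),2,tuple(int(v) for v in cv2.applyColorMap(np.uint8([[np.clip((q[2]-.08)/.1*255,0,255)]]),cv2.COLORMAP_JET)[0,0]),-1)
    cv2.imwrite(f"pics/top_{n}.png",im); print(xr,yr)
    B=P[(z>.004)&(z<.013)&(d["z_map"]>0)&(P[...,0]>.5)&(P[...,0]<.8)&(P[...,1]>0.0)&(P[...,1]<.35)]
    a=load(n)
    cv2.imwrite(f"pics/rk_{n}.png",cv2.resize(a["img"][u[1]-10:u[3]+10,u[0]-10:u[2]+10,::-1],None,fx=6,fy=6,interpolation=cv2.INTER_CUBIC))
E
```

```text
scene0 996 [0.559 0.059 0.08 ] [0.678 0.302 0.164]
[[0.567, 0.06, 0.082], [0.626, 0.168, 0.127], [0.676, 0.294, 0.162]]
0.6261367054320055 0.16808284397398376
side0 1052 [0.556 0.062 0.081] [0.676 0.304 0.167]
[[0.564, 0.064, 0.082], [0.618, 0.191, 0.122], [0.67, 0.301, 0.163]]
0.6179669339648741 0.19089492510917583
```

View pics/top_scene0.png

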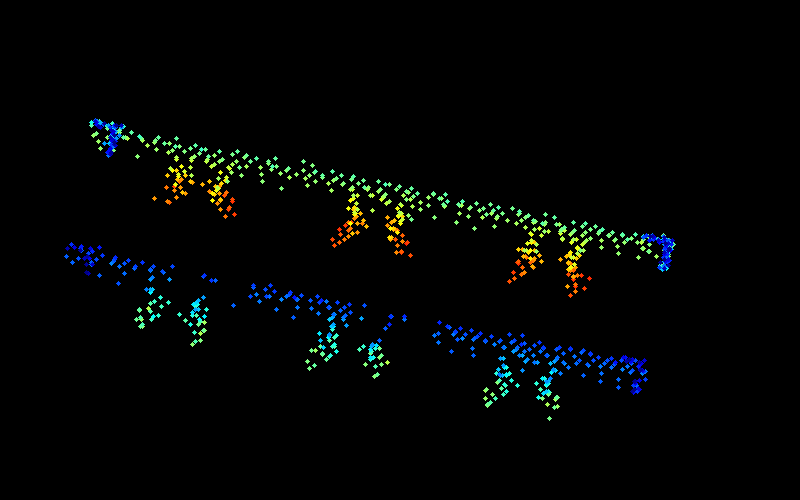

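View pics/rk_scene0.png

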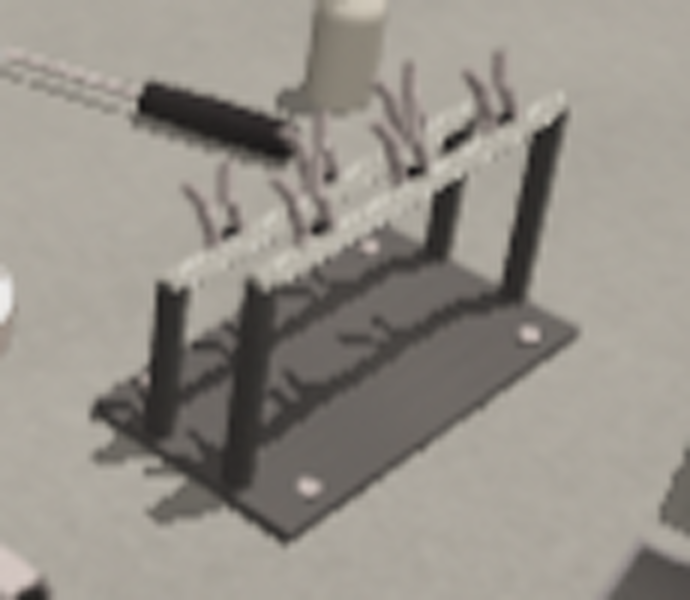

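View pics/rk_side0.png

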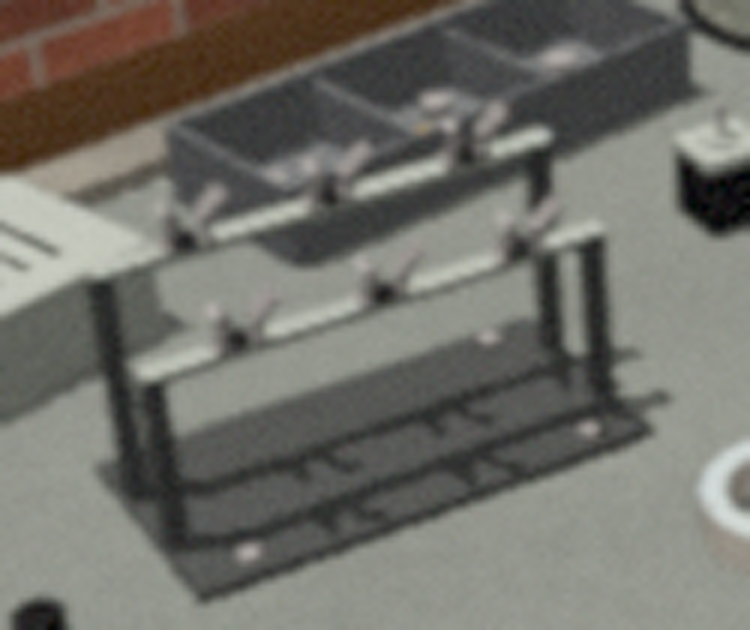

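```bash
cat > rack.py <<'E'
from h import *
def rackpts(d,u):
    P=cloud(d);z=P[...,2];M=np.zeros(z.shape,bool);M[u[1]:u[3],u[0]:u[2]]=1
    M&=(z>.08)&(z<.2)&(d["z_map"]>0)&(P[...,1]>0.02)&(P[...,1]<.33)&(P[...,0]>.5)
    return P[M]
E
python3 - <<'E'
from rack import *
for n,u in [("scene0",(285,165,380,245)),("side0",(125,155,230,240))]:
    Q=rackpts(load(n),u)
    best=None
    # yaw by spread of rail normal coordinate
    for psi in np.radians(np.arange(-20,-5,.1)):
        xr=Q[:,0]*np.cos(psi)+Q[:,1]*np.sin(psi)
        hs=np.histogram(xr,bins=np.arange(.4,.9,.002))[0]
        s=(hs**2).sum()
        if best is None or s>best[0]: best=(s,psi)
    psi=best[1];
    # refine w/ line fit on rails: high-rail z and low-rail z, iterated
    for it in range(5):
        R=np.array([[np.cos(psi),np.sin(psi)],[-np.sin(psi),np.cos(psi)]])
        q=Q[:,:2]@R.T; 
        # slope coordinates
        c,s=np.cos(np.pi/6),np.sin(np.pi/6)
        a=q[:,0]*c+(Q[:,2]-.13)*s   # up slope + offset
        h=-q[:,0]*s+(Q[:,2]-.13)*c
        hb=np.median(h)
        rail=abs(h-hb)<.006
        # offset a0 by clusters
        ac=(np.percentile(a[rail],2)+np.percentile(a[rail],98))/2
        sl=[]
        for m in (rail&(a>ac+.015),rail&(a<ac-.015)):
            sl.append(np.polyfit(q[m,1],a[m],1)[0])
        psi-=np.mean(sl)*.8/c
    print(n,"yaw",np.degrees(psi),sl,"ac",ac,"h",hb, "y ends",np.percentile(q[rail,1],[.5,99.5]).round(4))
    for nm,m in (("hi",a>ac+.01),("lo",a<ac-.01)):
        r=m&rail; print(nm,"rail a",np.percentile(a[r],[5,50,95]).round(4),"h",np.percentile(h[r],[5,50,95]).round(4))
        j=m&(h>hb+.012)
        y=np.sort(q[j,1]); br=np.where(np.diff(y)>.003)[0]
        for g in np.split(np.arange(len(y)),br+1):
            if len(g)>3: print("  jaw",len(g),y[g].min().round(4),y[g].mean().round(4),y[g].max().round(4))
        print("  jaw a",np.percentile(a[j],[5,50,95]).round(4),"h",np.percentile(h[j]-hb,[50,98]).round(4))
E
```

```text
scene0 yaw -11.80011560745179 [np.float64(-0.002428582711457997), np.float64(0.0024544603962787354)] ac 0.4891769727029073 h -0.2965651248567147 y ends [0.1867 0.4211]
hi rail a [0.5147 0.5202 0.5223] h [-0.3019 -0.2971 -0.2914]
  jaw 28 0.216 0.223 0.2288
  jaw 27 0.2361 0.2422 0.247
  jaw 26 0.2879 0.295 0.3001
  jaw 27 0.3077 0.3138 0.3198
  jaw 24 0.3602 0.3672 0.3753
  jaw 20 0.3794 0.3849 0.3897
  jaw a [0.5127 0.5181 0.5217] h [0.0241 0.0355]
lo rail a [0.456  0.4623 0.4645] h [-0.3021 -0.2978 -0.2915]
  jaw 23 0.2182 0.223 0.2284
  jaw 26 0.2354 0.2424 0.2475
  jaw 19 0.2882 0.294 0.3003
  jaw 23 0.309 0.3137 0.3195
  jaw 22 0.3624 0.3659 0.3706
  jaw 19 0.3788 0.3858 0.3899
  jaw a [0.4545 0.4601 0.464 ] h [0.0253 0.0355]
side0 yaw -11.793278875730259 [np.float64(-0.003028956756254417), np.float64(0.0030379892022367383)] ac 0.48606204655689045 h -0.29459319626955704 y ends [0.1885 0.4223]
hi rail a [0.5099 0.5136 0.5196] h [-0.2994 -0.2949 -0.2897]
  jaw 21 0.2183 0.224 0.2295
  jaw 15 0.2391 0.2434 0.2472
  jaw 20 0.2894 0.2957 0.3015
  jaw 14 0.3113 0.3154 0.3207
  jaw 22 0.3608 0.3672 0.3727
  jaw 17 0.3822 0.3875 0.3925
  jaw a [0.5107 0.5139 0.5202] h [0.0265 0.0366]
lo rail a [0.4526 0.4558 0.4615] h [-0.3    -0.2948 -0.29  ]
  jaw 21 0.217 0.2234 0.2296
  jaw 13 0.2397 0.2439 0.2483
  jaw 24 0.289 0.2952 0.3004
  jaw 16 0.3094 0.3151 0.3205
  jaw 22 0.361 0.3669 0.3714
  jaw 17 0.3809 0.3866 0.3916
  jaw a [0.4526 0.4563 0.462 ] h [0.0265 0.0374]
```

```bash
cat >> h.py <<'E'
from scipy.spatial.transform import Rotation as Ro
def tgtR(head_deg,tilt_deg=0):
    h=np.radians(head_deg)
    R=np.array([[np.cos(h),np.sin(h),0],[np.sin(h),-np.cos(h),0],[0,0,-1.]])
    return R@Ro.from_rotvec([0,np.radians(tilt_deg),0]).as_matrix()
def go(pos,R,o):
    """rotation vector in tool, then shift in tool axes AFTER the turn, and before"""
    R0=Ro.from_quat(o["orientation"]).as_matrix();p=np.array(o["tcp_pos"])
    rv=Ro.from_matrix(R0.T@R).as_rotvec()
    print("t",round(o["time_s"],2),"p",p.round(4),"F",np.round(o["ft_force"],1),"open",round(o["opening"],4),"twist",rv.round(4),"|dp before turn",(R0.T@(pos-p)).round(4),"|dp after turn",(R.T@(pos-p)).round(4))
E
python3 - <<'E'
from workcell import *
from h import *
go([.4435,-.304,.20],tgtR(22.1),get_obs())
for n in ["scene0","side0"]:
    d=load(n);P=cloud(d)
    for nm,px in {"motor":[(299,268),(236,172)],"bracket":[(255,318),(268,163)],"bottle":[(333,160),(125,268)],"tape":[(263,204),(248,230)]}.items():
        u,v=px[n=="side0"]; q=P[v-4:v+5,u-4:u+5].reshape(-1,3); print(n,nm,np.median(q,0).round(3),q[:,2].max().round(3))
E
```

```text
t 0.15 p [ 0.1634 -0.6028  0.2381] F [0.4 0.5 0.8] open 0.0884 twist [-0.0013  0.     -0.1208] |dp before turn [ 0.3485 -0.215   0.0384] |dp after turn [ 0.3719 -0.1715  0.0381]
scene0 motor [ 0.675 -0.105  0.049] 0.682
scene0 bracket [ 0.668 -0.269  0.039] 0.682
scene0 bottle [0.504 0.414 0.057] 0.682
scene0 tape [ 0.416  0.106 -0.   ] 0.016
side0 motor [ 0.656 -0.099  0.042] 0.736
side0 bracket [ 0.663 -0.257  0.009] 0.038
side0 bottle [0.474 0.438 0.062] 0.077
side0 tape [ 0.434  0.075 -0.   ] 0.736
```

>>> send_rows:
  series:
    - {"twist": [0, 0, -0.12], "dp": [0, 0, 0], "claw": 0.06}
    - {"twist": [0, 0, 0], "dp": [0.034, -0.0156, 0.0035], "claw": 0.06}
    - {"twist": [0, 0, 0], "dp": [0.034, -0.0156, 0.0035], "claw": 0.06}
    - {"twist": [0, 0, 0], "dp": [0.034, -0.0156, 0.0035], "claw": 0.06}
    - {"twist": [0, 0, 0], "dp": [0.034, -0.0156, 0.0035], "claw": 0.06}
    - {"twist": [0, 0, 0], "dp": [0.034, -0.0156, 0.0035], "claw": 0.06}
    - {"twist": [0, 0, 0], "dp": [0.034, -0.0156, 0.0035], "claw": 0.06}
    - {"twist": [0, 0, 0], "dp": [0.034, -0.0156, 0.0035], "claw": 0.06}
    - {"twist": [0, 0, 0], "dp": [0.034, -0.0156, 0.0035], "claw": 0.06}
    - {"twist": [0, 0, 0], "dp": [0.034, -0.0156, 0.0035], "claw": 0.06}
    - {"twist": [0, 0, 0], "dp": [0.034, -0.0156, 0.0035], "claw": 0.06}
    - {"twist": [0, 0, 0], "dp": [0.034, -0.0156, 0.0035], "claw": 0.06}
    - {"twist": [0, 0, 0], "dp": [0, 0, 0], "claw": 0.06}
    - {"twist": [0, 0, 0], "dp": [0, 0, 0], "claw": 0.06}
  newtons: 60

```text
time_s: 1.55
tcp_pos: [0.4462, -0.3029, 0.2]
orientation: [0.981, 0.192, -0.0, -0.0]
ft_force: [0.5, -0.1, 0.4]
opening: 0.0603
```

```bash
cat >> h.py <<'E'
def wray(d,o,u,v):
    K=d["intrinsics"];x=(u-K[0,2]);y=(v-K[1,2]);r=np.hypot(x,y);th=r/K[0,0]
    c=np.array([np.sin(th)*x/r,-np.sin(th)*y/r,-np.cos(th)])
    T=d["hand_eye"];R0=Ro.from_quat(o["orientation"]).as_matrix()
    return R0@T[:3,3]+o["tcp_pos"],R0@(T[:3,:3]@c)
def wproj(d,o,p):
    T=d["hand_eye"];R0=Ro.from_quat(o["orientation"]).as_matrix()
    t=R0.T@(np.array(p)-o["tcp_pos"]);c=T[:3,:3].T@(t-T[:3,3])
    x,y,z=c[0],-c[1],-c[2];rr=np.hypot(x,y);th=np.arctan2(rr,z);K=d["intrinsics"]
    return np.array([K[0,2]+K[0,0]*th*x/rr,K[1,2]+K[0,0]*th*y/rr])
def wonz(d,o,u,v,h):
    a,r=wray(d,o,u,v);return a+r*(h-a[2])/r[2]
def wshot(name):
    from workcell import get_obs,read_camera
    o=get_obs();d=read_camera("wrist");cv2.imwrite(f"pics/{name}.png",d["img"][:,:,::-1])
    np.savez(f"pics/{name}.npz",**d,tcp_pos=o["tcp_pos"],orientation=o["orientation"]);return d,o
E
python3 - <<'E'
from h import *
d,o=wshot("w1")
go([.4435,-.304,.20],tgtR(22.1),o)
for p in ([.4435,-.304,.011],): print(wproj(d,o,p))
E
```

```text
t 1.55 p [ 0.4462 -0.3029  0.2   ] F [ 0.5 -0.1  0.4] open 0.0603 twist [-0.0005  0.0004  0.0015] |dp before turn [-0.0029 -0.     -0.    ] |dp after turn [-0.0029 -0.     -0.    ]
[252.13541607 171.69055155]
```

View pics/w1.png

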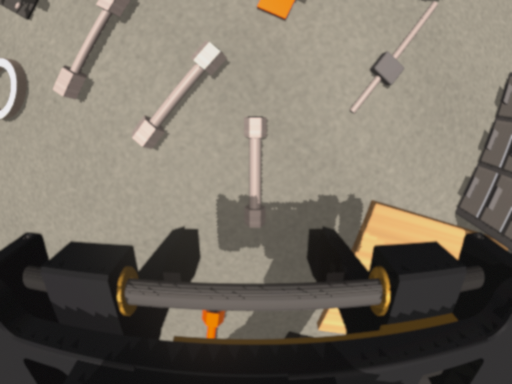

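The small spanner runs from (256,117) to (255,227) in the wrist view, almost parallel to tool x. I cast rays on it and on the others for a second check.

```bash
python3 - <<'E'
from h import *
d=load("w1");o=d
for n,h,a,b in [("S",.011,(255.5,117),(255,227)),("M",.014,(208,50),(147,134)),("L",.017,(113,0),(70,84))]:
    A=wonz(d,o,*a,h);B=wonz(d,o,*b,h);v=A-B
    print(n,((A+B)/2).round(4),np.linalg.norm(v).round(4),np.degrees(np.arctan2(v[1],v[0])).round(1))
hsv=cv2.cvtColor(d["img"],cv2.COLOR_RGB2HSV)
p=d["img"].astype(int)
# shank mask: row-wise profile rows 145..200
for v in range(145,205,10):
    print(v,p[v,244:268].sum(1).tolist())
E
```

```text
S [ 0.4419 -0.3086  0.011 ] 0.1324 22.1
M [ 0.4975 -0.1896  0.014 ] 0.1186 -16.2
L [ 0.5233 -0.06    0.017 ] 0.1156 -9.2
145 [440, 441, 442, 440, 432, 448, 501, 549, 582, 607, 625, 618, 583, 542, 503, 451, 381, 331, 347, 398, 439, 456, 463, 469]
155 [463, 461, 460, 451, 443, 456, 502, 549, 583, 607, 621, 614, 579, 540, 499, 444, 375, 333, 367, 425, 455, 467, 468, 468]
165 [466, 464, 461, 456, 446, 455, 501, 549, 582, 605, 620, 610, 577, 539, 496, 440, 373, 347, 393, 445, 465, 465, 462, 461]
175 [452, 453, 452, 449, 441, 450, 498, 548, 580, 602, 617, 607, 573, 534, 495, 439, 385, 387, 436, 462, 468, 469, 466, 462]
185 [478, 477, 475, 466, 449, 453, 495, 546, 579, 600, 611, 602, 571, 532, 490, 431, 373, 373, 425, 458, 464, 463, 466, 466]
195 [354, 337, 343, 358, 374, 404, 452, 487, 513, 539, 538, 512, 502, 506, 482, 424, 369, 367, 420, 455, 461, 459, 459, 461]
```

```bash
python3 - <<'E'
from h import *
from workcell import *
go([.4425,-.307,.003],tgtR(22.1),get_obs())
E
```

```text
t 1.6 p [ 0.4452 -0.3042  0.2   ] F [-0.3 -0.3  0.6] open 0.0601 twist [-0.0001  0.0012 -0.0012] |dp before turn [-0.0033  0.0016  0.197 ] |dp after turn [-0.0035  0.0016  0.197 ]
```

>>> send_rows:
  series:
    - {"twist": [0, 0, 0], "dp": [-0.003, 0.0016, 0.035], "claw": 0.06}
    - {"twist": [0, 0, 0], "dp": [0, 0, 0.04], "claw": 0.06}
    - {"twist": [0, 0, 0], "dp": [0, 0, 0.04], "claw": 0.06}
    - {"twist": [0, 0, 0], "dp": [0, 0, 0.04], "claw": 0.06}
    - {"twist": [0, 0, 0], "dp": [0, 0, 0.025], "claw": 0.06}
    - {"twist": [0, 0, 0], "dp": [0, 0, 0.012], "claw": 0.06}
    - {"twist": [0, 0, 0], "dp": [0, 0, 0.004], "claw": 0.06}
    - {"twist": [0, 0, 0], "dp": [0, 0, 0], "claw": 0.06}
    - {"twist": [0, 0, 0], "dp": [0, 0, 0], "claw": 0.06}

```text
time_s: 2.5
tcp_pos: [0.4442, -0.3073, 0.0055]
orientation: [0.982, 0.191, 0.001, 0.001]
ft_force: [-0.3, 0.3, 0.2]
opening: 0.0599
```

>>> send_rows:
  series:
    - {"twist": [0, 0, 0], "dp": [0, 0, 0], "claw": 0.0}
    - {"twist": [0, 0, 0], "dp": [0, 0, 0], "claw": 0.0}
    - {"twist": [0, 0, 0], "dp": [0, 0, 0], "claw": 0.0}
    - {"twist": [0, 0, 0], "dp": [0, 0, 0], "claw": 0.0}
    - {"twist": [0, 0, 0], "dp": [0, 0, 0], "claw": 0.0}
    - {"twist": [0, 0, 0], "dp": [0, 0, 0], "claw": 0.0}
    - {"twist": [0, 0, 0], "dp": [0, 0, 0], "claw": 0.0}
    - {"twist": [0, 0, 0], "dp": [0, 0, 0], "claw": 0.0}
  newtons: 60

```text
time_s: 3.3
tcp_pos: [0.4436, -0.3063, 0.0042]
orientation: [0.982, 0.191, -0.0, -0.0]
ft_force: [-0.4, -0.7, 1.3]
opening: 0.0123
```

>>> send_rows:
  series:
    - {"twist": [0, 0, 0], "dp": [0, 0, -0.02], "claw": 0.0}
    - {"twist": [0, 0, 0], "dp": [0, 0, -0.035], "claw": 0.0}
    - {"twist": [0, 0, 0], "dp": [0, 0, -0.04], "claw": 0.0}
    - {"twist": [0, 0, 0], "dp": [0, 0, -0.04], "claw": 0.0}
    - {"twist": [0, 0, 0], "dp": [0, 0, -0.04], "claw": 0.0}
    - {"twist": [0, 0, 0], "dp": [0, 0, -0.04], "claw": 0.0}
    - {"twist": [0, 0, 0], "dp": [0, 0, -0.035], "claw": 0.0}
    - {"twist": [0, 0, 0.148], "dp": [0, 0, 0], "claw": 0.0}
    - {"twist": [0, 0, 0.148], "dp": [0, 0, 0], "claw": 0.0}
    - {"twist": [0, 0, 0.148], "dp": [0, 0, 0], "claw": 0.0}
    - {"twist": [0, 0, 0.148], "dp": [0, 0, 0], "claw": 0.0}
    - {"twist": [0, 0, 0], "dp": [0, 0, 0], "claw": 0.0}
    - {"twist": [0, 0, 0], "dp": [0, 0, 0], "claw": 0.0}

```text
time_s: 4.6
tcp_pos: [0.4434, -0.3061, 0.254]
orientation: [0.995, -0.102, -0.0, -0.0]
ft_force: [-0.3, -0.5, -1.6]
opening: 0.0122
```

```bash
cat >> h.py <<'E'
PSI=-11.8
n=np.array([-.5*np.cos(np.radians(PSI)),-.5*np.sin(np.radians(PSI)),np.cos(np.pi/6)])
ry=np.array([-np.sin(np.radians(PSI)),np.cos(np.radians(PSI)),0])
CM=np.array([.6127,.1829,.130]);CL=CM+.072*ry;CR=CM-.072*ry
E
python3 - <<'E'
from h import *
d,o=wshot("w2")
print(CL,CM,CR)
go(CL+n*(.14-.0068),tgtR(PSI,0),o)
E
```

```text
[0.62742372 0.25337845 0.13      ] [0.6127 0.1829 0.13  ] [0.59797628 0.11242155 0.13      ]
t 4.6 p [ 0.4434 -0.3061  0.254 ] F [-0.3 -0.5 -1.6] open 0.0122 twist [-0.      0.0008  0.0025] |dp before turn [ 0.0006 -0.5853  0.0087] |dp after turn [-0.0009 -0.5853  0.0086]
```

View pics/w2.png

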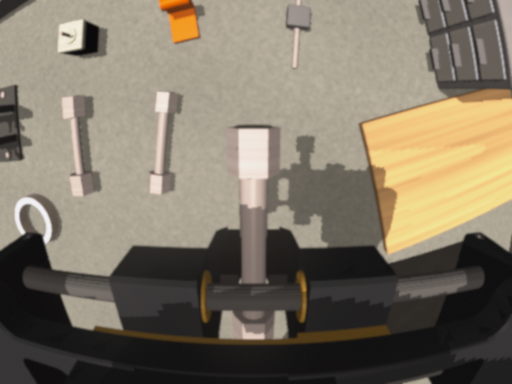

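```bash
python3 - <<'E'
from h import *
d=load("w2");o=dict(orientation=[0,0,0,1],tcp_pos=np.zeros(3))
for z in (-.0068-.011,-.0068): print([wonz(d,o,253,v,z).round(4).tolist() for v in (127,179,310)])
E
```

```text
[[0.0651, 0.0006, -0.0178], [0.042, 0.0007, -0.0178], [-0.0312, 0.0007, -0.0178]]
[[0.0643, 0.0006, -0.0068], [0.0392, 0.0007, -0.0068], [-0.0404, 0.0007, -0.0068]]
```

The spanner is centred in the grip to about 1 mm (far head end at row 127, shank shoulder at row 179). Move over the left place and tilt.

>>> send_rows:
  series:
    - {"twist": [0, 0, 0], "dp": [0, -0.045, 0], "claw": 0.0}
    - {"twist": [0, 0, 0], "dp": [0, -0.045, 0], "claw": 0.0}
    - {"twist": [0, 0, 0], "dp": [0, -0.045, 0], "claw": 0.0}
    - {"twist": [0, 0, 0], "dp": [0, -0.045, 0], "claw": 0.0}
    - {"twist": [0, 0, 0], "dp": [0, -0.045, 0], "claw": 0.0}
    - {"twist": [0, 0, 0], "dp": [0, -0.045, 0], "claw": 0.0}
    - {"twist": [0, 0, 0], "dp": [0, -0.045, 0], "claw": 0.0}
    - {"twist": [0, 0, 0], "dp": [0, -0.045, 0], "claw": 0.0}
    - {"twist": [0, 0, 0], "dp": [0, -0.045, 0], "claw": 0.0}
    - {"twist": [0, 0, 0], "dp": [0, -0.045, 0], "claw": 0.0}
    - {"twist": [0, 0, 0], "dp": [0, -0.045, 0], "claw": 0.0}
    - {"twist": [0, 0, 0], "dp": [0, -0.045, 0], "claw": 0.0}
    - {"twist": [0, 0, 0], "dp": [0, -0.045, 0], "claw": 0.0}
    - {"twist": [0, 0.131, 0], "dp": [0, 0, 0], "claw": 0.0}
    - {"twist": [0, 0.131, 0], "dp": [0, 0, 0], "claw": 0.0}
    - {"twist": [0, 0.131, 0], "dp": [0, 0, 0], "claw": 0.0}
    - {"twist": [0, 0.131, 0], "dp": [0, 0, 0], "claw": 0.0}
    - {"twist": [0, 0, 0], "dp": [0, 0, 0], "claw": 0.0}
    - {"twist": [0, 0, 0], "dp": [0, 0, 0], "claw": 0.0}

```text
time_s: 6.55
tcp_pos: [0.5629, 0.2678, 0.2528]
orientation: [0.962, -0.098, 0.252, 0.027]
ft_force: [0.9, -0.9, -1.1]
opening: 0.0123
```

```bash
python3 - <<'E'
from h import *
d,o=wshot("w3")
from workcell import *
print(get_obs()["qpos"].round(3))
go(CL+n*(.05-.0068),tgtR(PSI,30),o)
for C in (CL,CM,CR):
  for s in (-.029,.029):
    X=tgtR(PSI,30)[:,0]
    print(wproj(d,o,C+s*X+n*.022).round(1))
E
```

```text
[-1.063  0.643  0.562  1.974  0.223  0.261 -2.637]
t 6.55 p [0.5629 0.2678 0.2528] F [ 0.9 -0.9 -1.1] open 0.0123 twist [0.0011 0.0108 0.0041] |dp before turn [-0.0031  0.0008  0.0963] |dp after turn [-0.0042  0.001   0.0962]
[253.2 218.9]
[253.5 158.9]
[327.  218.6]
[331.8 160. ]
[392.6 217.4]
[400.5 162.3]
```

View pics/w3.png

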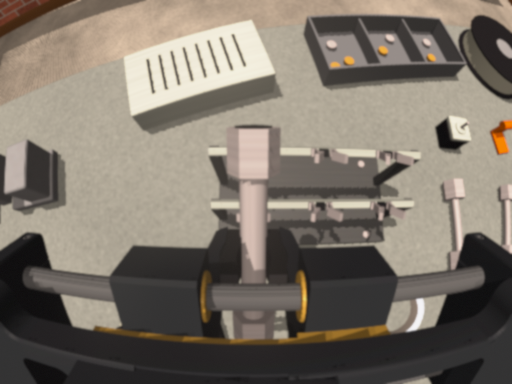

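```bash
python3 - <<'E'
from h import *
d=load("w3");o=d
im=cv2.resize(d["img"][130:250,200:430,::-1],None,fx=3.4,fy=3.4,interpolation=cv2.INTER_CUBIC)
X=tgtR(PSI,30)[:,0]
for C in (CL,CM,CR):
  for s in (-.029,.029):
    for hh,yy in ((.022,.0125),(.022,-.0125),(0,0)):
      u=wproj(d,o,C+s*X+n*hh+ry*yy); cv2.circle(im,tuple(int(round(t)) for t in ((u-[200,130]+.5)*3.4)),4,(0,0,255) if hh else (0,255,0),1)
cv2.imwrite("pics/w3c.png",im)
E
```

```text
(no output)
```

View pics/w3c.png

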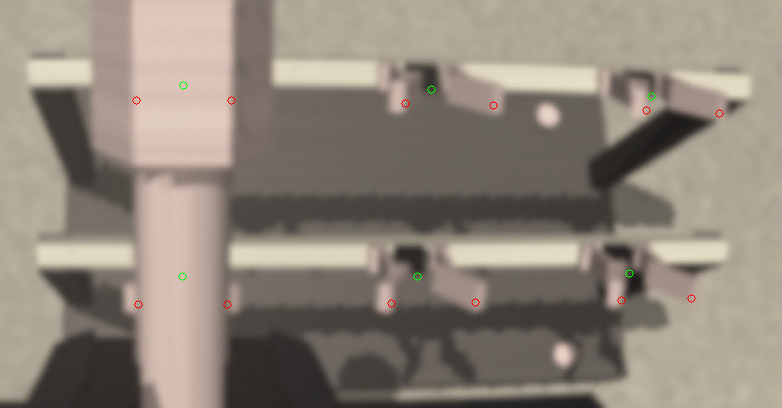

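Overlaid predictions land on the clip mouths within about 1 px. Go in part-way and watch joint 7.

>>> send_rows:
  series:
    - {"twist": [0, 0.01, 0], "dp": [-0.004, 0, 0], "claw": 0.0}
    - {"twist": [0, 0, 0], "dp": [0, 0, 0.02], "claw": 0.0}
    - {"twist": [0, 0, 0], "dp": [0, 0, 0.03], "claw": 0.0}
    - {"twist": [0, 0, 0], "dp": [0, 0, 0.03], "claw": 0.0}
    - {"twist": [0, 0, 0], "dp": [0, 0, 0.016], "claw": 0.0}
    - {"twist": [0, 0, 0], "dp": [0, 0, 0], "claw": 0.0}
    - {"twist": [0, 0, 0], "dp": [0, 0, 0], "claw": 0.0}
    - {"twist": [0, 0, 0], "dp": [0, 0, 0], "claw": 0.0}

```text
time_s: 7.4
tcp_pos: [0.608, 0.2569, 0.1697]
orientation: [0.96, -0.1, 0.259, 0.027]
ft_force: [-1.0, 1.0, -0.6]
opening: 0.0125
```

```bash
python3 - <<'E'
from h import *
from workcell import *
o=get_obs()
print(o["qpos"].round(3),o["ft_torque"].round(2))
go(CL+n*(0-.0068),tgtR(PSI,30),o)
for c in("scene","side"):
    d=read_camera(c); u=[(285,120,400,245),(100,100,250,240)][c=="side"]
    cv2.imwrite(f"pics/p1_{c}.png",cv2.resize(d["img"][u[1]:u[3],u[0]:u[2],::-1],None,fx=4.5,fy=4.2,interpolation=cv2.INTER_CUBIC))
E
```

```text
[-0.965  0.817  0.527  1.963  0.204  0.076 -2.634] [ 0.18  0.58 -0.01]
t 7.4 p [0.608  0.2569 0.1697] F [-1.   1.  -0.6] open 0.0125 twist [ 0.0002 -0.0023 -0.0022] |dp before turn [-0.0029 -0.0005  0.051 ] |dp after turn [-0.0028 -0.0005  0.051 ]
```

View pics/p1_scene.png

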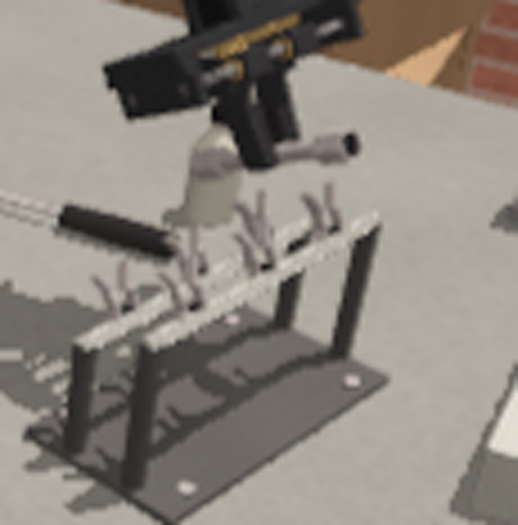

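View pics/p1_side.png

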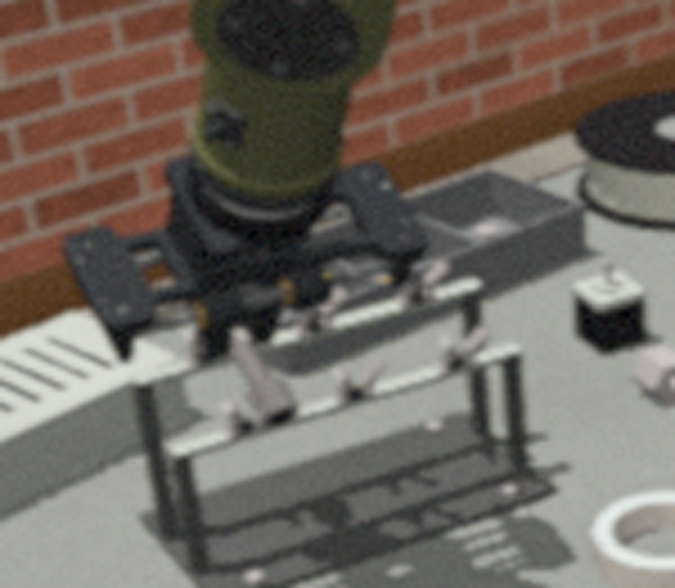

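Joint 6 is close to its lower limit (0.04). I descend in small steps and check tracking.

>>> send_rows:
  series:
    - {"twist": [0, 0, 0], "dp": [-0.002, -0.0005, 0.008], "claw": 0.0}
    - {"twist": [0, 0, 0], "dp": [0, 0, 0.008], "claw": 0.0}
    - {"twist": [0, 0, 0], "dp": [0, 0, 0], "claw": 0.0}
    - {"twist": [0, 0, 0], "dp": [0, 0, 0], "claw": 0.0}

```text
time_s: 7.9
tcp_pos: [0.6139, 0.2557, 0.1532]
orientation: [0.961, -0.1, 0.258, 0.028]
ft_force: [0.1, -0.2, -0.5]
opening: 0.0124
```

```bash
cat > st.py <<'E'
from h import *
from workcell import *
import sys
o=get_obs()
print("q",o["qpos"].round(3))
go(dict(L=CL,M=CM,R=CR)[sys.argv[1]]+n*(0-float(sys.argv[2])),tgtR(PSI,30),o)
E
python3 st.py L .0068
```

```text
q [-0.951  0.849  0.521  1.957  0.2    0.05  -2.635]
t 7.9 p [0.6139 0.2557 0.1532] F [ 0.1 -0.2 -0.5] open 0.0124 twist [ 0.0022 -0.0013 -0.0009] |dp before turn [ 0.0002 -0.0006  0.0337] |dp after turn [ 0.0002 -0.0005  0.0337]
```

>>> send_rows:
  series:
    - {"twist": [0, 0, 0], "dp": [0, 0, 0.006], "claw": 0.0}
    - {"twist": [0, 0, 0], "dp": [0, 0, 0.006], "claw": 0.0}
    - {"twist": [0, 0, 0], "dp": [0, 0, 0], "claw": 0.0}
    - {"twist": [0, 0, 0], "dp": [0, 0, 0], "claw": 0.0}

```text
time_s: 8.3
tcp_pos: [0.6206, 0.2551, 0.1438]
orientation: [0.961, -0.1, 0.257, 0.028]
ft_force: [-0.6, 0.2, -1.0]
opening: 0.0124
```

```bash
python3 st.py L .0068
```

```text
q [-0.936  0.868  0.512  1.944  0.219  0.043 -2.655]
t 8.3 p [0.6206 0.2551 0.1438] F [-0.6  0.2 -1. ] open 0.0124 twist [ 0.003  -0.0002 -0.0016] |dp before turn [-0.0008  0.0003  0.0223] |dp after turn [-0.0008  0.0003  0.0223]
```

Joints 6 and 7 both sit right at their limits here, so I won't press like this. I take the small spanner back and regrip it with the tool leaning 15° relative to it and half-turned. That puts the wrist well inside its range at the rack.

>>> send_rows:
  series:
    - {"twist": [0, 0, 0], "dp": [0, 0, -0.02], "claw": 0.0}
    - {"twist": [0, 0, 0], "dp": [0, 0, -0.035], "claw": 0.0}
    - {"twist": [0, 0, 0], "dp": [0, 0, -0.035], "claw": 0.0}
    - {"twist": [0, 0, 0], "dp": [0, 0, -0.035], "claw": 0.0}
    - {"twist": [0, -0.131, 0], "dp": [0, 0, 0], "claw": 0.0}
    - {"twist": [0, -0.131, 0], "dp": [0, 0, 0], "claw": 0.0}
    - {"twist": [0, -0.131, 0], "dp": [0, 0, 0], "claw": 0.0}
    - {"twist": [0, -0.131, 0], "dp": [0, 0, 0], "claw": 0.0}
    - {"twist": [0, 0, 0], "dp": [0, 0, 0], "claw": 0.0}

```text
time_s: 9.2
tcp_pos: [0.5639, 0.2645, 0.2527]
orientation: [0.994, -0.108, 0.001, 0.001]
ft_force: [0.3, -0.3, -0.8]
opening: 0.0123
```

```bash
python3 - <<'E'
from h import *
from workcell import *
o=get_obs();print(o["qpos"].round(3))
go([.4435,-.306,.06],tgtR(PSI,0),o)
E
```

```text
[-0.542  0.667  0.051  1.566 -0.036  0.908 -2.267]
t 9.2 p [0.5639 0.2645 0.2527] F [ 0.3 -0.3 -0.8] open 0.0123 twist [ 0.0013 -0.0029 -0.0109] |dp before turn [0.0046 0.5828 0.1934] |dp after turn [-0.0012  0.5831  0.1927]
```

>>> send_rows:
  series:
    - {"twist": [0, 0, -0.011], "dp": [0, 0.0448, 0], "claw": 0.0}
    - {"twist": [0, 0, 0], "dp": [0, 0.0448, 0], "claw": 0.0}
    - {"twist": [0, 0, 0], "dp": [0, 0.0448, 0], "claw": 0.0}
    - {"twist": [0, 0, 0], "dp": [0, 0.0448, 0], "claw": 0.0}
    - {"twist": [0, 0, 0], "dp": [0, 0.0448, 0], "claw": 0.0}
    - {"twist": [0, 0, 0], "dp": [0, 0.0448, 0], "claw": 0.0}
    - {"twist": [0, 0, 0], "dp": [0, 0.0448, 0], "claw": 0.0}
    - {"twist": [0, 0, 0], "dp": [0, 0.0448, 0], "claw": 0.0}
    - {"twist": [0, 0, 0], "dp": [0, 0.0448, 0], "claw": 0.0}
    - {"twist": [0, 0, 0], "dp": [0, 0.0448, 0], "claw": 0.0}
    - {"twist": [0, 0, 0], "dp": [0, 0.0448, 0], "claw": 0.0}
    - {"twist": [0, 0, 0], "dp": [0, 0.0448, 0], "claw": 0.0}
    - {"twist": [0, 0, 0], "dp": [0, 0.0448, 0], "claw": 0.0}
    - {"twist": [0, 0, 0], "dp": [0, 0, 0.03], "claw": 0.0}
    - {"twist": [0, 0, 0], "dp": [0, 0, 0.045], "claw": 0.0}
    - {"twist": [0, 0, 0], "dp": [0, 0, 0.045], "claw": 0.0}
    - {"twist": [0, 0, 0], "dp": [0, 0, 0.045], "claw": 0.0}
    - {"twist": [0, 0, 0], "dp": [0, 0, 0.045], "claw": 0.0}
    - {"twist": [0, 0, 0], "dp": [0, 0, 0.015], "claw": 0.0}
    - {"twist": [0, 0, 0], "dp": [0, 0, 0], "claw": 0.0}

```text
time_s: 11.2
tcp_pos: [0.4433, -0.3014, 0.0271]
orientation: [0.995, -0.098, -0.002, 0.001]
ft_force: [0.3, 0.3, -0.3]
opening: 0.0121
```

```bash
python3 - <<'E'
from h import *
from workcell import *
o=get_obs();print(o["qpos"].round(3))
go([.4435,-.306,.006],tgtR(PSI,0),o)
E
```

```text
[ 0.514  0.922 -0.008  1.967  0.036  0.256 -1.292]
t 11.2 p [ 0.4433 -0.3014  0.0271] F [ 0.3  0.3 -0.3] open 0.0121 twist [0.0015 0.0037 0.0103] |dp before turn [0.0011 0.0045 0.0211] |dp after turn [0.0011 0.0045 0.0211]
```

>>> send_rows:
  series:
    - {"twist": [0, 0, 0], "dp": [0, 0, 0.012], "claw": 0.0}
    - {"twist": [0, 0, 0], "dp": [0, 0, 0.0075], "claw": 0.0}
    - {"twist": [0, 0, 0], "dp": [0, 0, 0], "claw": 0.0}
    - {"twist": [0, 0, 0], "dp": [0, 0, 0], "claw": 0.0}
    - {"twist": [0, 0, 0], "dp": [0, 0, 0], "claw": 0.06}
    - {"twist": [0, 0, 0], "dp": [0, 0, 0], "claw": 0.06}
    - {"twist": [0, 0, 0], "dp": [0, 0, 0], "claw": 0.06}
    - {"twist": [0, 0, 0], "dp": [0, 0, -0.03], "claw": 0.06}
    - {"twist": [0, 0, 0], "dp": [0, 0, -0.04], "claw": 0.06}
    - {"twist": [0, 0, -0.149], "dp": [0, 0, 0], "claw": 0.06}
    - {"twist": [0, 0, -0.149], "dp": [0, 0, 0], "claw": 0.06}
    - {"twist": [0, 0, -0.149], "dp": [0, 0, 0], "claw": 0.06}
    - {"twist": [0, 0, -0.149], "dp": [0, 0, 0], "claw": 0.06}
    - {"twist": [0, 0, -0.149], "dp": [0, 0, 0], "claw": 0.06}
    - {"twist": [0, 0, -0.149], "dp": [0, 0, 0], "claw": 0.06}

```text
time_s: 12.7
tcp_pos: [0.4445, -0.3031, 0.0791]
orientation: [0.939, 0.344, -0.001, 0.001]
ft_force: [-0.5, -0.5, 0.5]
opening: 0.0603
```

>>> send_rows:
  series:
    - {"twist": [0, 0, -0.149], "dp": [0, 0, 0], "claw": 0.06}
    - {"twist": [0, 0, -0.149], "dp": [0, 0, 0], "claw": 0.06}
    - {"twist": [0, 0, -0.149], "dp": [0, 0, 0], "claw": 0.06}
    - {"twist": [0, 0, -0.149], "dp": [0, 0, 0], "claw": 0.06}
    - {"twist": [0, 0, -0.149], "dp": [0, 0, 0], "claw": 0.06}
    - {"twist": [0, 0, -0.149], "dp": [0, 0, 0], "claw": 0.06}
    - {"twist": [0, 0, -0.149], "dp": [0, 0, 0], "claw": 0.06}
    - {"twist": [0, 0, -0.149], "dp": [0, 0, 0], "claw": 0.06}
    - {"twist": [0, 0, -0.149], "dp": [0, 0, 0], "claw": 0.06}
    - {"twist": [0, 0, -0.149], "dp": [0, 0, 0], "claw": 0.06}
    - {"twist": [0, 0, -0.149], "dp": [0, 0, 0], "claw": 0.06}
    - {"twist": [0, 0, -0.149], "dp": [0, 0, 0], "claw": 0.06}
    - {"twist": [0, 0, -0.149], "dp": [0, 0, 0], "claw": 0.06}
    - {"twist": [0, 0, -0.149], "dp": [0, 0, 0], "claw": 0.06}
    - {"twist": [0, 0.131, 0], "dp": [0, 0, 0], "claw": 0.06}
    - {"twist": [0, 0.131, 0], "dp": [0, 0, 0], "claw": 0.06}
    - {"twist": [0, 0, 0], "dp": [0, 0, 0], "claw": 0.06}
    - {"twist": [0, 0, 0], "dp": [0, 0, 0], "claw": 0.06}

```text
time_s: 14.5
tcp_pos: [0.4445, -0.3029, 0.0783]
orientation: [0.177, 0.976, 0.022, -0.128]
ft_force: [-0.4, 0.0, 0.8]
opening: 0.0598
```

```bash
python3 - <<'E'
from h import *
from workcell import *
d,o=wshot("w4");print(get_obs()["qpos"].round(3))
R=tgtR(PSI+180,15)
# axis point at 9mm behind TCP along tool z
go(np.array([.4435,-.306,.011])+R[:,2]*.007,R,o)
E
```

```text
[ 0.898  1.026 -0.777  1.684  0.751  1.061  1.014]
t 14.5 p [ 0.4445 -0.3029  0.0783] F [-0.4  0.   0.8] open 0.0598 twist [ 0.0375  0.0012 -0.1486] |dp before turn [-0.0175 -0.0034  0.072 ] |dp after turn [-0.0171 -0.0033  0.0721]
```

View pics/w4.png

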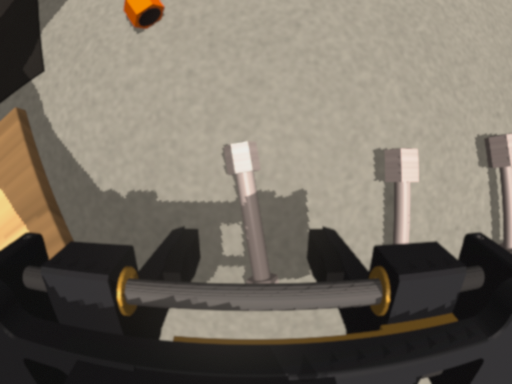

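```bash
python3 - <<'E'
from h import *
d=load("w4")
A=wonz(d,d,240,142.5,.021);B=wonz(d,d,246,173,.011);C=wonz(d,d,258,255,.011)
print(A,B,C); v=C-B; print(np.degrees(np.arctan2(v[1],v[0])))
v/=np.linalg.norm(v); print("center from end",(A+.064*v), "from shoulder",B+.042*v)
R=tgtR(PSI+180,15)
c=(A+.064*v);c[2]=.011
d["time_s"]=0;d["ft_force"]=[0];d["opening"]=0
go(c+R[:,2]*.007,R,d)
E
```

```text
[ 0.38289146 -0.29083631  0.021     ] [ 0.40516418 -0.29471558  0.011     ] [ 0.46830037 -0.30844572  0.011     ]
-12.269006304973102
center from end [ 0.44542974 -0.30443643  0.021     ] from shoulder [ 0.44620493 -0.30364065  0.011     ]
t 0 p [ 0.4445 -0.3029  0.0783] F [0] open 0 twist [ 0.0375  0.0012 -0.1486] |dp before turn [-0.0187 -0.0013  0.0717] |dp after turn [-0.0186 -0.0014  0.0717]
```

>>> send_rows:
  series:
    - {"twist": [0.0188, 0.0006, -0.0743], "dp": [0, 0, 0], "claw": 0.06}
    - {"twist": [0.0188, 0.0006, -0.0743], "dp": [0, 0, 0], "claw": 0.06}
    - {"twist": [0, 0, 0], "dp": [-0.0186, -0.0014, 0.02], "claw": 0.06}
    - {"twist": [0, 0, 0], "dp": [0, 0, 0.028], "claw": 0.06}
    - {"twist": [0, 0, 0], "dp": [0, 0, 0.018], "claw": 0.06}
    - {"twist": [0, 0, 0], "dp": [0, 0, 0.0045], "claw": 0.06}
    - {"twist": [0, 0, 0], "dp": [0, 0, 0], "claw": 0.06}
    - {"twist": [0, 0, 0], "dp": [0, 0, 0], "claw": 0.06}
    - {"twist": [0, 0, 0], "dp": [0, 0, 0], "claw": 0.06}

```text
time_s: 15.45
tcp_pos: [0.4448, -0.3044, 0.007]
orientation: [0.102, 0.986, 0.013, -0.129]
ft_force: [0.3, -0.3, -0.0]
opening: 0.0601
```

```bash
python3 - <<'E'
from h import *
from workcell import *
o=get_obs();print(o["qpos"].round(3))
R=tgtR(PSI+180,15)
go(np.array([.4455,-.304,.011])+R[:,2]*.006,R,o)
E
```

```text
[ 0.864  1.133 -0.739  1.694  0.884  0.993  1.063]
t 15.45 p [ 0.4448 -0.3044  0.007 ] F [ 0.3 -0.3 -0. ] open 0.0601 twist [-0.      0.0008  0.0002] |dp before turn [0.0004 0.0005 0.002 ] |dp after turn [0.0004 0.0005 0.002 ]
```

>>> send_rows:
  series:
    - {"twist": [0, 0, 0], "dp": [0, 0, 0.002], "claw": 0.06}
    - {"twist": [0, 0, 0], "dp": [0, 0, 0], "claw": 0.0}
    - {"twist": [0, 0, 0], "dp": [0, 0, 0], "claw": 0.0}
    - {"twist": [0, 0, 0], "dp": [0, 0, 0], "claw": 0.0}
    - {"twist": [0, 0, 0], "dp": [0, 0, 0], "claw": 0.0}
    - {"twist": [0, 0, 0], "dp": [0, 0, 0], "claw": 0.0}
    - {"twist": [0, 0, 0], "dp": [0, 0, 0], "claw": 0.0}
    - {"twist": [0, 0, 0], "dp": [0, 0, 0], "claw": 0.0}
    - {"twist": [0, 0, 0], "dp": [0, 0, 0], "claw": 0.0}
  newtons: 60

```text
time_s: 16.35
tcp_pos: [0.4434, -0.3039, 0.004]
orientation: [0.102, 0.986, 0.014, -0.13]
ft_force: [1.1, 0.5, 0.0]
opening: 0.0124
```

>>> send_rows:
  series:
    - {"twist": [0, 0, 0], "dp": [0.006, 0, -0.024], "claw": 0.0}
    - {"twist": [0, 0, 0], "dp": [0.01, 0, -0.04], "claw": 0.0}
    - {"twist": [0, 0, 0], "dp": [0.01, 0, -0.04], "claw": 0.0}
    - {"twist": [0, 0, 0], "dp": [0.01, 0, -0.04], "claw": 0.0}
    - {"twist": [0, 0, 0], "dp": [0.01, 0, -0.04], "claw": 0.0}
    - {"twist": [0, 0, 0], "dp": [0.01, 0, -0.04], "claw": 0.0}
    - {"twist": [0, 0, 0], "dp": [0.006, 0, -0.024], "claw": 0.0}
    - {"twist": [0, -0.131, 0], "dp": [0, 0, 0], "claw": 0.0}
    - {"twist": [0, -0.131, 0], "dp": [0, 0, 0], "claw": 0.0}
    - {"twist": [0, -0.131, 0], "dp": [0, 0, 0], "claw": 0.0}
    - {"twist": [0, -0.131, 0], "dp": [0, 0, 0], "claw": 0.0}
    - {"twist": [0, 0, 0], "dp": [0, 0, 0], "claw": 0.0}

```text
time_s: 17.55
tcp_pos: [0.4419, -0.3044, 0.2578]
orientation: [0.102, 0.987, -0.014, 0.126]
ft_force: [-0.4, -1.5, -0.9]
opening: 0.0125
```

```bash
python3 - <<'E'
from h import *
from workcell import *
d,o=wshot("w5");print(get_obs()["qpos"].round(3))
R=tgtR(PSI+180,-15)
go(CL+n*.13+R[:,2]*.0065,R,o)
E
```

```text
[ 1.175  0.618 -0.971  1.998  0.821  0.651  1.091]
t 17.55 p [ 0.4419 -0.3044  0.2578] F [-0.4 -1.5 -0.9] open 0.0125 twist [-0.0015 -0.0085  0.0007] |dp before turn [0.0009 0.584  0.021 ] |dp after turn [0.0015 0.584  0.0219]
```

View pics/w5.png

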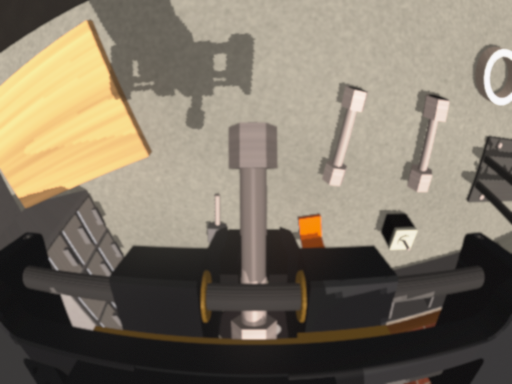

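```bash
cat > heldchk.py <<'E'
from h import *
import sys
nm=sys.argv[1];g=float(sys.argv[2]);half=float(sys.argv[3]);hl=float(sys.argv[4]);r=float(sys.argv[5])
d=load(nm);o=dict(orientation=[0,0,0,1],tcp_pos=np.zeros(3))
sg=float(sys.argv[6]) if len(sys.argv)>6 else 1
a=np.array([np.cos(np.pi/12),0,sg*np.sin(np.pi/12)]);u=np.array([sg*np.sin(np.pi/12),0,-np.cos(np.pi/12)])
for dx in (-.005,0,.005):
    b=np.array([0,0,-g])+a*dx
    print(dx,"end top",wproj(d,o,b+a*half+u*r).round(1),"head inner top",wproj(d,o,b+a*(half-hl)+u*r).round(1),"shoulder",wproj(d,o,b+a*(half-hl)+u*.007).round(1))
E
python3 heldchk.py w5 .0068 .064 .022 .011
```

```text
-0.005 end top [254.5 132.1] head inner top [254.5 177.6] shoulder [254.4 177.7]
0 end top [254.5 122. ] head inner top [254.5 167.1] shoulder [254.4 167.5]
0.005 end top [254.5 112. ] head inner top [254.5 156.8] shoulder [254.4 157.4]
```

>>> send_rows:
  series:
    - {"twist": [0, -0.0085, 0], "dp": [0, 0.0449, 0], "claw": 0.0}
    - {"twist": [0, 0, 0], "dp": [0, 0.0449, 0], "claw": 0.0}
    - {"twist": [0, 0, 0], "dp": [0, 0.0449, 0], "claw": 0.0}
    - {"twist": [0, 0, 0], "dp": [0, 0.0449, 0], "claw": 0.0}
    - {"twist": [0, 0, 0], "dp": [0, 0.0449, 0], "claw": 0.0}
    - {"twist": [0, 0, 0], "dp": [0, 0.0449, 0], "claw": 0.0}
    - {"twist": [0, 0, 0], "dp": [0, 0.0449, 0], "claw": 0.0}
    - {"twist": [0, 0, 0], "dp": [0, 0.0449, 0], "claw": 0.0}
    - {"twist": [0, 0, 0], "dp": [0, 0.0449, 0], "claw": 0.0}
    - {"twist": [0, 0, 0], "dp": [0, 0.0449, 0], "claw": 0.0}
    - {"twist": [0, 0, 0], "dp": [0, 0.0449, 0], "claw": 0.0}
    - {"twist": [0, 0, 0], "dp": [0, 0.0449, 0], "claw": 0.0}
    - {"twist": [0, 0, 0], "dp": [0, 0.0449, 0], "claw": 0.0}
    - {"twist": [0, 0, 0], "dp": [0, 0, 0.02], "claw": 0.0}
    - {"twist": [0, 0, 0], "dp": [0, 0, 0], "claw": 0.0}
    - {"twist": [0, 0, 0], "dp": [0, 0, 0], "claw": 0.0}

```text
time_s: 19.2
tcp_pos: [0.5727, 0.2651, 0.2401]
orientation: [0.102, 0.986, -0.015, 0.133]
ft_force: [0.1, -0.7, -1.5]
opening: 0.0127
```

```bash
cat > st.py <<'E'
from h import *
from workcell import *
import sys
o=get_obs()
print("q",o["qpos"].round(3))
R=tgtR(PSI+(180 if float(sys.argv[3])<0 else 0),-15 if float(sys.argv[3])<0 else 15)
C=dict(L=CL,M=CM,R=CR)[sys.argv[1]]
go(C+R[:,2]*float(sys.argv[2]),R,o)
e=Ro.from_quat(o["orientation"]).as_matrix()[:,2]
a=o["tcp_pos"]-e*float(sys.argv[2])-C
X=tgtR(PSI,30)[:,0]
print("axis pt in clip frame",(np.array([X,ry,n])@a).round(4), "-n in tool",(R.T@-n).round(3))
E
python3 st.py L .0068 -1
```

```text
q [-0.171  0.714 -0.762  1.746  0.936  0.911 -0.025]
t 19.2 p [0.5727 0.2651 0.2401] F [ 0.1 -0.7 -1.5] open 0.0127 twist [-0.0022  0.0062 -0.0005] |dp before turn [-0.0248  0.      0.1278] |dp after turn [-0.0256 -0.0003  0.1277]
axis pt in clip frame [0.0083 0.0003 0.13  ] -n in tool [-0.259  0.     0.966]
```

>>> send_rows:
  series:
    - {"twist": [-0.002, 0.006, 0], "dp": [-0.006, -0.0005, 0.014], "claw": 0.0}
    - {"twist": [0, 0, 0], "dp": [-0.004, 0, 0.03], "claw": 0.0}
    - {"twist": [0, 0, 0], "dp": [-0.004, 0, 0.03], "claw": 0.0}
    - {"twist": [0, 0, 0], "dp": [-0.003, 0, 0.02], "claw": 0.0}
    - {"twist": [0, 0, 0], "dp": [-0.001, 0, 0.005], "claw": 0.0}
    - {"twist": [0, 0, 0], "dp": [0, 0, 0], "claw": 0.0}
    - {"twist": [0, 0, 0], "dp": [0, 0, 0], "claw": 0.0}

```text
time_s: 19.9
tcp_pos: [0.6149, 0.2564, 0.1508]
orientation: [0.102, 0.986, -0.012, 0.131]
ft_force: [1.4, -0.1, -0.8]
opening: 0.0121
```

```bash
python3 st.py L .0068 -1
python3 - <<'E'
from h import *
from workcell import *
d,o=wshot("w6")
d=read_camera("scene"); u=(285,120,400,245)
cv2.imwrite("pics/p2.png",cv2.resize(d["img"][u[1]:u[3],u[0]:u[2],::-1],None,fx=4.5,fy=4.2,interpolation=cv2.INTER_CUBIC))
E
```

```text
q [-0.178  0.861 -0.68   1.725  1.076  0.803 -0.083]
t 19.9 p [0.6149 0.2564 0.1508] F [ 1.4 -0.1 -0.8] open 0.0121 twist [ 0.0036  0.0023 -0.0005] |dp before turn [-0.007  -0.0005  0.0303] |dp after turn [-0.007  -0.0004  0.0302]
axis pt in clip frame [0.001  0.0004 0.031 ] -n in tool [-0.259  0.     0.966]
```

View pics/p2.png

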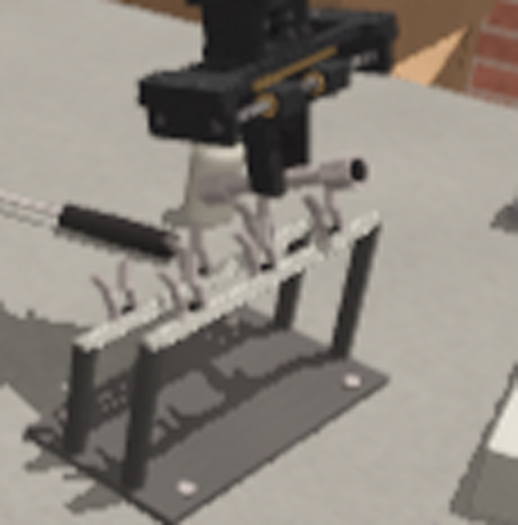

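View pics/w6.png

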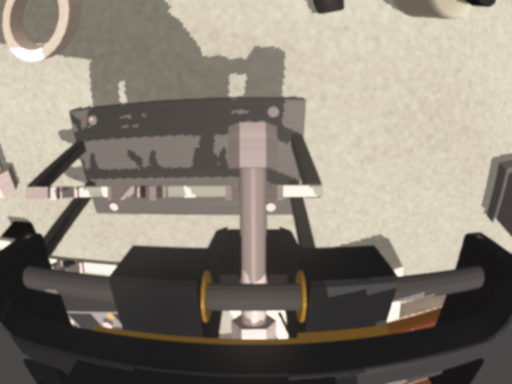

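>>> send_rows:
  series:
    - {"twist": [0, 0, 0], "dp": [-0.0018, 0, 0.0068], "claw": 0.0}
    - {"twist": [0, 0, 0], "dp": [-0.0018, 0, 0.0068], "claw": 0.0}
    - {"twist": [0, 0, 0], "dp": [-0.0013, 0, 0.0048], "claw": 0.0}
    - {"twist": [0, 0, 0], "dp": [0, 0, 0], "claw": 0.0}
    - {"twist": [0, 0, 0], "dp": [0, 0, 0], "claw": 0.0}

```text
time_s: 20.5
tcp_pos: [0.6239, 0.2545, 0.133]
orientation: [0.102, 0.986, -0.012, 0.131]
ft_force: [0.0, 1.1, -0.2]
opening: 0.0125
```

```bash
python3 st.py L .0068 -1
```

```text
q [-0.179  0.892 -0.664  1.712  1.1    0.788 -0.088]
t 20.5 p [0.6239 0.2545 0.133 ] F [ 0.   1.1 -0.2] open 0.0125 twist [0.0029 0.0012 0.0004] |dp before turn [-0.0028 -0.0004  0.0106] |dp after turn [-0.0028 -0.0004  0.0106]
axis pt in clip frame [0.     0.0004 0.011 ] -n in tool [-0.259  0.     0.966]
```

>>> send_rows:
  series:
    - {"twist": [0, 0, 0], "dp": [-0.001, 0, 0.0039], "claw": 0.0}
    - {"twist": [0, 0, 0], "dp": [-0.001, 0, 0.0039], "claw": 0.0}
    - {"twist": [0, 0, 0], "dp": [-0.0007, 0, 0.0027], "claw": 0.0}
    - {"twist": [0, 0, 0], "dp": [0, 0, 0], "claw": 0.0}

```text
time_s: 20.9
tcp_pos: [0.6295, 0.2532, 0.1231]
orientation: [0.102, 0.986, -0.012, 0.131]
ft_force: [2.2, 1.8, -5.3]
opening: 0.0123
```

```bash
python3 st.py L .0068 -1
```

```text
q [-0.179  0.91  -0.655  1.703  1.113  0.779 -0.09 ]
t 20.9 p [0.6295 0.2532 0.1231] F [ 2.2  1.8 -5.3] open 0.0123 twist [0.003  0.0013 0.0001] |dp before turn [ 0.0002 -0.0003 -0.0004] |dp after turn [ 0.0002 -0.0003 -0.0004]
axis pt in clip frame [ 0.0001  0.0002 -0.0005] -n in tool [-0.259  0.     0.966]
```

>>> send_rows:
  series:
    - {"twist": [0, 0, 0], "dp": [-0.0005, 0, 0.0015], "claw": 0.0}
    - {"twist": [0, 0, 0], "dp": [-0.0005, 0, 0.0015], "claw": 0.0}
    - {"twist": [0, 0, 0], "dp": [0, 0, 0], "claw": 0.0}

```text
time_s: 21.2
tcp_pos: [0.6298, 0.2533, 0.1227]
orientation: [0.101, 0.986, -0.012, 0.131]
ft_force: [-7.5, -1.5, 12.4]
opening: 0.0121
```

```bash
python3 st.py L .0068 -1
```

```text
q [-0.179  0.911 -0.656  1.702  1.114  0.78  -0.09 ]
t 21.2 p [0.6298 0.2533 0.1227] F [-7.5 -1.5 12.4] open 0.0121 twist [0.0024 0.0014 0.0006] |dp before turn [ 0.0003 -0.0004 -0.0008] |dp after turn [ 0.0003 -0.0004 -0.0008]
axis pt in clip frame [ 0.0001  0.0004 -0.0009] -n in tool [-0.259  0.     0.966]
```

>>> send_rows:
  series:
    - {"twist": [0, 0, 0], "dp": [0.0004, 0, -0.0015], "claw": 0.0}
    - {"twist": [0, 0, 0], "dp": [0, 0, 0], "claw": 0.04}
    - {"twist": [0, 0, 0], "dp": [0, 0, 0], "claw": 0.04}
    - {"twist": [0, 0, 0], "dp": [0, 0, 0], "claw": 0.04}
    - {"twist": [0, 0, 0], "dp": [0, 0, 0], "claw": 0.04}
    - {"twist": [0, 0, 0], "dp": [0, 0, -0.02], "claw": 0.04}
    - {"twist": [0, 0, 0], "dp": [0, 0, -0.035], "claw": 0.04}
    - {"twist": [0, 0, 0], "dp": [0, 0, -0.04], "claw": 0.04}
    - {"twist": [0, 0, 0], "dp": [0, 0, -0.04], "claw": 0.06}
    - {"twist": [0, 0.131, 0], "dp": [0, 0, 0], "claw": 0.06}
    - {"twist": [0, 0.131, 0], "dp": [0, 0, 0], "claw": 0.06}
    - {"twist": [0, 0.131, 0], "dp": [0, 0, 0], "claw": 0.06}
    - {"twist": [0, 0.131, 0], "dp": [0, 0, 0], "claw": 0.06}
    - {"twist": [0, 0, 0], "dp": [0, 0, 0], "claw": 0.06}

```text
time_s: 22.6
tcp_pos: [0.599, 0.2568, 0.2496]
orientation: [0.106, 0.986, 0.014, -0.13]
ft_force: [-0.1, -1.0, -0.4]
opening: 0.06
```

```bash
python3 - <<'E'
from h import *
from workcell import *
o=get_obs();print(o["qpos"].round(3))
d=read_camera("scene"); np.savez("pics/scene1.npz",**d);u=(285,120,400,245)
cv2.imwrite("pics/p3.png",cv2.resize(d["img"][u[1]:u[3],u[0]:u[2],::-1],None,fx=4.5,fy=4.2,interpolation=cv2.INTER_CUBIC))
R=tgtR(180-19.2,15)
go(np.array([.4965,-.190,.014])+R[:,2]*.009+[0,0,.15],R,o)
# spanner in the clip: cloud in left-clip frame
P=cloud(d).reshape(-1,3);X=tgtR(PSI,30)[:,0]
q=(P-CL)@np.array([X,ry,n]).T
m=(abs(q[:,0])<.09)&(abs(q[:,1])<.02)&(abs(q[:,2])<.03)
q=q[m]
for nm,lo,hi in (("shank",-.024,.024),("hiHead",.044,.068),("loHead",-.068,-.044)):
    s=(q[:,0]>lo)&(q[:,0]<hi); 
    if s.sum(): print(nm,s.sum(),q[s].mean(0).round(4),"y",np.percentile(q[s,1],[5,95]).round(4),"z",np.percentile(q[s,2],[5,50,95]).round(4))
print("x ext",q[:,0].min(),q[:,0].max())
E
```

```text
[-0.028  0.959 -0.916  1.201  0.499  1.433  0.505]
t 22.6 p [0.599  0.2568 0.2496] F [-0.1 -1.  -0.4] open 0.06 twist [-0.0313 -0.001   0.1176] |dp before turn [-0.0169 -0.4581  0.093 ] |dp after turn [-0.0706 -0.4556  0.0787]
shank 59 [-0.0022 -0.0035 -0.0007] y [-0.012   0.0109] z [-0.0154 -0.0011  0.015 ]
hiHead 79 [ 0.0581 -0.0037 -0.0014] y [-0.0119  0.0084] z [-0.0121 -0.0011  0.008 ]
loHead 37 [-0.054  -0.0078 -0.0005] y [-0.0137 -0.0003] z [-0.0125 -0.0004  0.0081]
x ext -0.06352621127283462 0.06552023513573554
```

View pics/p3.png

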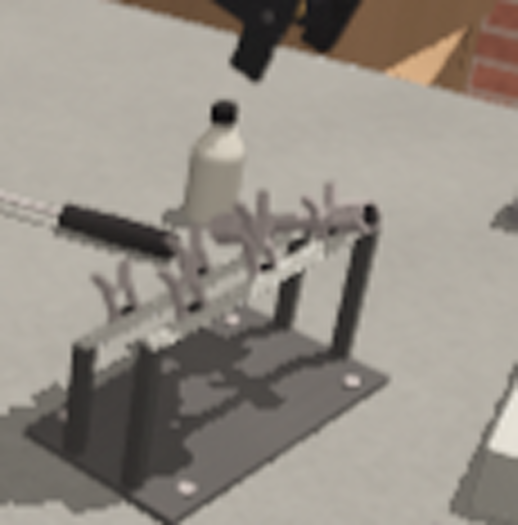

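The small spanner sits in both left clips: heads span x ±64 mm and both are level in depth. Now the medium one.

>>> send_rows:
  series:
    - {"twist": [0, 0, 0], "dp": [0, -0.0458, 0], "claw": 0.06}
    - {"twist": [0, 0, 0], "dp": [0, -0.0458, 0], "claw": 0.06}
    - {"twist": [0, 0, 0], "dp": [0, -0.0458, 0], "claw": 0.06}
    - {"twist": [0, 0, 0], "dp": [0, -0.0458, 0], "claw": 0.06}
    - {"twist": [0, 0, 0], "dp": [0, -0.0458, 0], "claw": 0.06}
    - {"twist": [0, 0, 0], "dp": [0, -0.0458, 0], "claw": 0.06}
    - {"twist": [0, 0, 0], "dp": [0, -0.0458, 0], "claw": 0.06}
    - {"twist": [0, 0, 0], "dp": [0, -0.0458, 0], "claw": 0.06}
    - {"twist": [0, 0, 0], "dp": [0, -0.0458, 0], "claw": 0.06}
    - {"twist": [0, 0, 0], "dp": [0, -0.0458, 0], "claw": 0.06}
    - {"twist": [-0.0313, -0.001, 0.1176], "dp": [0, 0, 0], "claw": 0.06}
    - {"twist": [0, 0, 0], "dp": [0, 0, 0], "claw": 0.06}
    - {"twist": [0, 0, 0], "dp": [0, 0, 0], "claw": 0.06}

```text
time_s: 23.95
tcp_pos: [0.502, -0.1869, 0.2526]
orientation: [0.158, 0.979, 0.022, -0.127]
ft_force: [-0.5, 0.7, 0.9]
opening: 0.0599
```

```bash
python3 - <<'E'
from h import *
from workcell import *
d,o=wshot("w7");print(get_obs()["qpos"].round(3))
R=tgtR(180-19.2,15)
go(np.array([.4965,-.190,.014])+R[:,2]*.009,R,o)
print(wproj(d,o,[.4965,-.19,.014]))
E
```

```text
[ 0.761  0.826 -0.951  1.559  0.554  1.343  0.954]
t 23.95 p [ 0.502  -0.1869  0.2526] F [-0.5  0.7  0.9] open 0.0599 twist [-0.0017  0.0035  0.0142] |dp before turn [-0.0569 -0.0052  0.2408] |dp after turn [-0.0578 -0.0048  0.2406]
[249.74012772 202.617287  ]
```

View pics/w7.png

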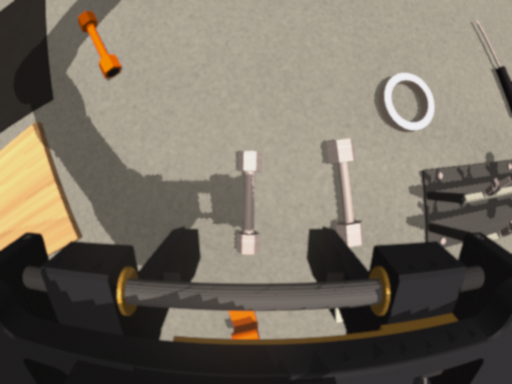

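The medium spanner lies at (249,151)–(247,254), the large at (343,140)–(352,245), both undisturbed.

```bash
python3 - <<'E'
from h import *
d=load("w7");d["time_s"]=0;d["ft_force"]=[0];d["opening"]=0
for n_,h,a,b,s1,s2 in [("M",.014,(249,151),(247,254),(249.5,172.5),(248,231)),("L",.017,(343,140),(352,245),(345,162),(349,221))]:
    A=wonz(d,d,*a,2*h);B=wonz(d,d,*b,.3*h);v=B-A
    A2=wonz(d,d,*s1,h+.004);B2=wonz(d,d,*s2,h+.006);w=B2-A2
    print(n_,((A+B)/2).round(4),np.linalg.norm(v).round(4),np.degrees(np.arctan2(v[1],v[0])).round(1),((A2+B2)/2).round(4),np.linalg.norm(w).round(4),np.degrees(np.arctan2(w[1],w[0])).round(1))
R=tgtR(180-19.2,15)
E
```

```text
M [ 0.4983 -0.1932  0.0161] 0.1434 -19.6 [ 0.4948 -0.1908  0.019 ] 0.078 -19.8
L [ 0.5294 -0.058   0.0196] 0.1518 -8.7 [ 0.5239 -0.0592  0.022 ] 0.0808 -14.0
```

>>> send_rows:
  series:
    - {"twist": [-0.002, 0.0035, 0.018], "dp": [0, -0.0055, 0], "claw": 0.06}
    - {"twist": [0, 0, 0], "dp": [-0.01, 0, 0.04], "claw": 0.06}
    - {"twist": [0, 0, 0], "dp": [-0.01, 0, 0.043], "claw": 0.06}
    - {"twist": [0, 0, 0], "dp": [-0.01, 0, 0.043], "claw": 0.06}
    - {"twist": [0, 0, 0], "dp": [-0.01, 0, 0.043], "claw": 0.06}
    - {"twist": [0, 0, 0], "dp": [-0.01, 0, 0.04], "claw": 0.06}
    - {"twist": [0, 0, 0], "dp": [-0.006, 0, 0.024], "claw": 0.06}
    - {"twist": [0, 0, 0], "dp": [-0.0015, 0, 0.005], "claw": 0.06}
    - {"twist": [0, 0, 0], "dp": [0, 0, 0], "claw": 0.06}
    - {"twist": [0, 0, 0], "dp": [0, 0, 0], "claw": 0.06}
    - {"twist": [0, 0, 0], "dp": [0, 0, 0], "claw": 0.06}

```text
time_s: 25.1
tcp_pos: [0.4957, -0.1917, 0.0086]
orientation: [0.17, 0.977, 0.022, -0.128]
ft_force: [0.3, -0.1, 0.6]
opening: 0.0602
```

```bash
python3 - <<'E'
from h import *
from workcell import *
o=get_obs()
R=tgtR(180-19.5,15)
go(np.array([.4965,-.191,.014])+R[:,2]*.009,R,o)
E
```

```text
t 25.1 p [ 0.4957 -0.1917  0.0086] F [ 0.3 -0.1  0.6] open 0.0602 twist [ 0.001   0.0012 -0.0041] |dp before turn [0.0009 0.001  0.0036] |dp after turn [0.0009 0.001  0.0036]
```

>>> send_rows:
  series:
    - {"twist": [0, 0, 0], "dp": [0.001, 0.0005, 0.0025], "claw": 0.06}
    - {"twist": [0, 0, 0], "dp": [0, 0, 0], "claw": 0.0}
    - {"twist": [0, 0, 0], "dp": [0, 0, 0], "claw": 0.0}
    - {"twist": [0, 0, 0], "dp": [0, 0, 0], "claw": 0.0}
    - {"twist": [0, 0, 0], "dp": [0, 0, 0], "claw": 0.0}
    - {"twist": [0, 0, 0], "dp": [0, 0, 0], "claw": 0.0}
    - {"twist": [0, 0, 0], "dp": [0, 0, 0], "claw": 0.0}
    - {"twist": [0, 0, 0], "dp": [0, 0, 0], "claw": 0.0}
  newtons: 60

```text
time_s: 25.9
tcp_pos: [0.4932, -0.1905, 0.0049]
orientation: [0.17, 0.977, 0.023, -0.129]
ft_force: [0.1, -0.3, -0.1]
opening: 0.0127
```

```bash
python3 - <<'E'
from h import *
from workcell import *
o=get_obs()
R=tgtR(180-19.5,15)
go(np.array([.4965,-.191,.014])+R[:,2]*.009,R,o)
e=Ro.from_quat(o["orientation"]).as_matrix()[:,2]
print("g",(o["tcp_pos"][2]-.014)/e[2])
E
```

```text
t 25.9 p [ 0.4932 -0.1905  0.0049] F [ 0.1 -0.3 -0.1] open 0.0127 twist [ 0.0011 -0.0016 -0.0043] |dp before turn [-0.0008  0.0006 -0.0007] |dp after turn [-0.0008  0.0006 -0.0007]
g 0.009462760285044631
```

>>> send_rows:
  series:
    - {"twist": [0, 0, 0], "dp": [0.006, 0, -0.024], "claw": 0.0}
    - {"twist": [0, 0, 0], "dp": [0.01, 0, -0.04], "claw": 0.0}
    - {"twist": [0, 0, 0], "dp": [0.01, 0, -0.04], "claw": 0.0}
    - {"twist": [0, 0, 0], "dp": [0.01, 0, -0.04], "claw": 0.0}
    - {"twist": [0, 0, 0], "dp": [0.01, 0, -0.04], "claw": 0.0}
    - {"twist": [0, 0, 0], "dp": [0.01, 0, -0.04], "claw": 0.0}
    - {"twist": [0, 0, 0], "dp": [0.006, 0, -0.024], "claw": 0.0}
    - {"twist": [0, -0.131, 0], "dp": [0, 0, 0], "claw": 0.0}
    - {"twist": [0, -0.131, 0], "dp": [0, 0, 0], "claw": 0.0}
    - {"twist": [0, -0.131, 0], "dp": [0, 0, 0], "claw": 0.0}
    - {"twist": [0, -0.131, 0], "dp": [0, 0, 0], "claw": 0.0}
    - {"twist": [0, 0, 0], "dp": [0, 0, 0], "claw": 0.0}

```text
time_s: 27.1
tcp_pos: [0.4912, -0.191, 0.2589]
orientation: [0.168, 0.978, -0.024, 0.125]
ft_force: [-1.0, -0.7, -2.1]
opening: 0.0124
```

```bash
python3 - <<'E'
from h import *
from workcell import *
d,o=wshot("w8");print(get_obs()["qpos"].round(3))
R=tgtR(PSI+180,-15)
go(CM+n*.13+R[:,2]*.009,R,o)
E
python3 heldchk.py w8 .009 .068 .026 .014
```

```text
[ 0.844  0.567 -0.893  2.043  0.905  0.653  0.598]
t 27.1 p [ 0.4912 -0.191   0.2589] F [-1.  -0.7 -2.1] open 0.0124 twist [-0.0397 -0.0077 -0.1287] |dp before turn [0.0759 0.3847 0.0039] |dp after turn [0.0259 0.3908 0.0189]
-0.005 end top [254.3 122.9] head inner top [254.3 178.5] shoulder [254.2 178.7]
0 end top [254.3 112.6] head inner top [254.3 167.7] shoulder [254.2 168.4]
0.005 end top [254.3 102.4] head inner top [254.3 156.9] shoulder [254.2 158.1]
```

View pics/w8.png

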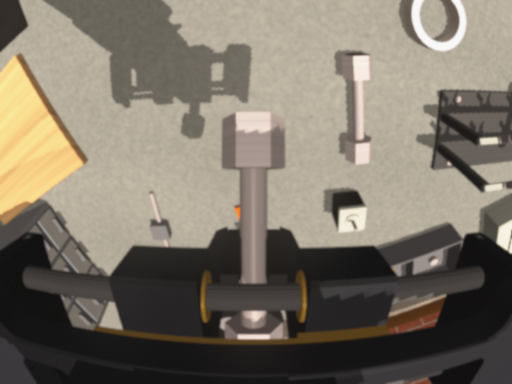

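Held and centred (end at row 112, as predicted). Carry it to the middle place.

>>> send_rows:
  series:
    - {"twist": [-0.0397, -0.0077, -0.1287], "dp": [0, 0, 0], "claw": 0.0}
    - {"twist": [0, 0, 0], "dp": [0.003, 0.0434, 0], "claw": 0.0}
    - {"twist": [0, 0, 0], "dp": [0.003, 0.0434, 0], "claw": 0.0}
    - {"twist": [0, 0, 0], "dp": [0.003, 0.0434, 0], "claw": 0.0}
    - {"twist": [0, 0, 0], "dp": [0.003, 0.0434, 0], "claw": 0.0}
    - {"twist": [0, 0, 0], "dp": [0.003, 0.0434, 0], "claw": 0.0}
    - {"twist": [0, 0, 0], "dp": [0.003, 0.0434, 0], "claw": 0.0}
    - {"twist": [0, 0, 0], "dp": [0.003, 0.0434, 0], "claw": 0.0}
    - {"twist": [0, 0, 0], "dp": [0.003, 0.0434, 0], "claw": 0.0}
    - {"twist": [0, 0, 0], "dp": [0.002, 0.0434, 0], "claw": 0.0}
    - {"twist": [0, 0, 0], "dp": [0, 0, 0.018], "claw": 0.0}
    - {"twist": [0, 0, 0], "dp": [0, 0, 0], "claw": 0.0}
    - {"twist": [0, 0, 0], "dp": [0, 0, 0], "claw": 0.0}

```text
time_s: 28.45
tcp_pos: [0.5596, 0.1932, 0.2372]
orientation: [0.105, 0.986, -0.013, 0.132]
ft_force: [0.6, 0.1, -1.4]
opening: 0.0123
```

```bash
python3 st.py M .0093 -1
```

```text
q [-0.018  0.677 -0.815  1.877  0.991  0.845 -0.029]
t 28.45 p [0.5596 0.1932 0.2372] F [ 0.6  0.1 -1.4] open 0.0123 twist [ 0.0006  0.0048 -0.0068] |dp before turn [-0.0238  0.0008  0.1269] |dp after turn [-0.0245  0.0007  0.1268]
axis pt in clip frame [ 0.0092 -0.0007  0.1288] -n in tool [-0.259  0.     0.966]
```

>>> send_rows:
  series:
    - {"twist": [0, 0.005, -0.007], "dp": [-0.006, 0.001, 0.014], "claw": 0.0}
    - {"twist": [0, 0, 0], "dp": [-0.004, 0, 0.03], "claw": 0.0}
    - {"twist": [0, 0, 0], "dp": [-0.004, 0, 0.03], "claw": 0.0}
    - {"twist": [0, 0, 0], "dp": [-0.002, 0, 0.018], "claw": 0.0}
    - {"twist": [0, 0, 0], "dp": [-0.001, 0, 0.006], "claw": 0.0}
    - {"twist": [0, 0, 0], "dp": [0, 0, 0], "claw": 0.0}
    - {"twist": [0, 0, 0], "dp": [0, 0, 0], "claw": 0.0}

```text
time_s: 29.15
tcp_pos: [0.601, 0.1869, 0.1485]
orientation: [0.101, 0.986, -0.012, 0.131]
ft_force: [-1.2, -0.5, -0.5]
opening: 0.0124
```

```bash
python3 st.py M .0093 -1
python3 - <<'E'
from h import *
from workcell import *
d=read_camera("side"); u=(100,100,250,240)
cv2.imwrite("pics/p4.png",cv2.resize(d["img"][u[1]:u[3],u[0]:u[2],::-1],None,fx=4.5,fy=4.2,interpolation=cv2.INTER_CUBIC))
E
```

```text
q [-0.048  0.833 -0.715  1.852  1.166  0.751 -0.113]
t 29.15 p [0.601  0.1869 0.1485] F [-1.2 -0.5 -0.5] open 0.0124 twist [0.0039 0.0024 0.0013] |dp before turn [-0.007  -0.0017  0.0304] |dp after turn [-0.0071 -0.0016  0.0304]
axis pt in clip frame [0.001  0.0015 0.0312] -n in tool [-0.259  0.     0.966]
```

View pics/p4.png

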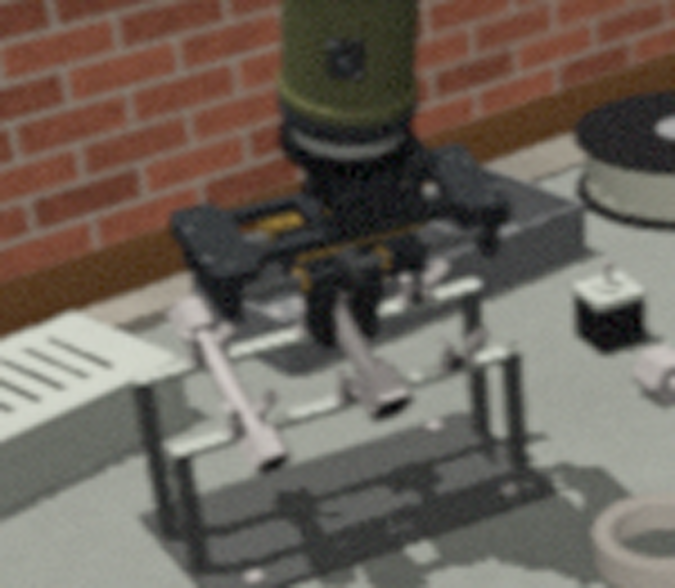

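>>> send_rows:
  series:
    - {"twist": [0.003, 0.002, 0.001], "dp": [-0.0018, -0.0015, 0.0068], "claw": 0.0}
    - {"twist": [0, 0, 0], "dp": [-0.0018, 0, 0.0068], "claw": 0.0}
    - {"twist": [0, 0, 0], "dp": [-0.0013, 0, 0.0048], "claw": 0.0}
    - {"twist": [0, 0, 0], "dp": [0, 0, 0], "claw": 0.0}
    - {"twist": [0, 0, 0], "dp": [0, 0, 0], "claw": 0.0}

```text
time_s: 29.7
tcp_pos: [0.6098, 0.1837, 0.1311]
orientation: [0.101, 0.986, -0.013, 0.13]
ft_force: [0.1, 0.3, -2.2]
opening: 0.0121
```

```bash
python3 st.py M .0093 -1
```

```text
q [-0.05   0.866 -0.698  1.838  1.191  0.74  -0.119]
t 29.7 p [0.6098 0.1837 0.1311] F [ 0.1  0.3 -2.2] open 0.0121 twist [ 0.0006 -0.0003  0.001 ] |dp before turn [-0.0027 -0.0002  0.0111] |dp after turn [-0.0027 -0.0002  0.0111]
axis pt in clip frame [0.0003 0.0002 0.0114] -n in tool [-0.259  0.     0.966]
```

>>> send_rows:
  series:
    - {"twist": [0, 0, 0], "dp": [-0.001, 0, 0.0039], "claw": 0.0}
    - {"twist": [0, 0, 0], "dp": [-0.001, 0, 0.0039], "claw": 0.0}
    - {"twist": [0, 0, 0], "dp": [-0.0008, 0, 0.003], "claw": 0.0}
    - {"twist": [0, 0, 0], "dp": [-0.0005, 0, 0.0015], "claw": 0.0}
    - {"twist": [0, 0, 0], "dp": [0, 0, 0], "claw": 0.0}

```text
time_s: 30.2
tcp_pos: [0.6156, 0.1824, 0.1205]
orientation: [0.101, 0.986, -0.013, 0.13]
ft_force: [-3.5, 0.2, 5.0]
opening: 0.0124
```

```bash
python3 st.py M .0093 -1
```

```text
q [-0.051  0.885 -0.688  1.828  1.209  0.733 -0.124]
t 30.2 p [0.6156 0.1824 0.1205] F [-3.5  0.2  5. ] open 0.0124 twist [ 0.0002 -0.0004  0.001 ] |dp before turn [ 0.0003 -0.0001 -0.0006] |dp after turn [ 0.0003 -0.0001 -0.0006]
axis pt in clip frame [ 0.0002  0.0001 -0.0007] -n in tool [-0.259  0.     0.966]
```

>>> send_rows:
  series:
    - {"twist": [0, 0, 0], "dp": [-0.0004, 0, 0.0015], "claw": 0.0}
    - {"twist": [0, 0, 0], "dp": [0, 0, 0], "claw": 0.0}

```text
time_s: 30.4
tcp_pos: [0.6156, 0.1824, 0.1204]
orientation: [0.101, 0.986, -0.014, 0.13]
ft_force: [-8.8, -1.5, 15.0]
opening: 0.0121
```

```bash
python3 st.py M .0093 -1
```

```text
q [-0.051  0.886 -0.688  1.828  1.21   0.734 -0.125]
t 30.4 p [0.6156 0.1824 0.1204] F [-8.8 -1.5 15. ] open 0.0121 twist [-0.0002 -0.      0.0014] |dp before turn [ 0.0004 -0.0001 -0.0008] |dp after turn [ 0.0004 -0.0002 -0.0008]
axis pt in clip frame [ 0.0002  0.0002 -0.0008] -n in tool [-0.259  0.     0.966]
```

>>> send_rows:
  series:
    - {"twist": [0, 0, 0], "dp": [0.0004, 0, -0.0015], "claw": 0.0}
    - {"twist": [0, 0, 0], "dp": [0, 0, 0], "claw": 0.04}
    - {"twist": [0, 0, 0], "dp": [0, 0, 0], "claw": 0.04}
    - {"twist": [0, 0, 0], "dp": [0, 0, 0], "claw": 0.04}
    - {"twist": [0, 0, 0], "dp": [0, 0, 0], "claw": 0.04}
    - {"twist": [0, 0, 0], "dp": [0, 0, -0.02], "claw": 0.04}
    - {"twist": [0, 0, 0], "dp": [0, 0, -0.035], "claw": 0.04}
    - {"twist": [0, 0, 0], "dp": [0, 0, -0.04], "claw": 0.04}
    - {"twist": [0, 0, 0], "dp": [0, 0, -0.04], "claw": 0.06}
    - {"twist": [0, 0.131, 0], "dp": [0, 0, 0], "claw": 0.06}
    - {"twist": [0, 0.131, 0], "dp": [0, 0, 0], "claw": 0.06}
    - {"twist": [0, 0.131, 0], "dp": [0, 0, 0], "claw": 0.06}
    - {"twist": [0, 0.131, 0], "dp": [0, 0, 0], "claw": 0.06}
    - {"twist": [0, 0, 0], "dp": [0, 0, 0], "claw": 0.06}

```text
time_s: 31.8
tcp_pos: [0.5847, 0.1866, 0.2476]
orientation: [0.105, 0.986, 0.013, -0.131]
ft_force: [1.0, 0.2, -0.2]
opening: 0.0602
```

```bash
python3 - <<'E'
from h import *
from workcell import *
o=get_obs();print(o["qpos"].round(3))
d=read_camera("side");np.savez("pics/side1.npz",**d); u=(100,100,250,240)
cv2.imwrite("pics/p5.png",cv2.resize(d["img"][u[1]:u[3],u[0]:u[2],::-1],None,fx=4.5,fy=4.2,interpolation=cv2.INTER_CUBIC))
R=tgtR(180-10.8,15)
go(np.array([.525,-.0595,.017])+R[:,2]*.012,R,o)
E
```

```text
[ 0.106  0.928 -0.956  1.328  0.519  1.393  0.538]
t 31.8 p [0.5847 0.1866 0.2476] F [ 1.   0.2 -0.2] open 0.0602 twist [ 0.0049 -0.0032 -0.024 ] |dp before turn [-0.0545 -0.2529  0.2366] |dp after turn [-0.0476 -0.253   0.238 ]
```

View pics/p5.png

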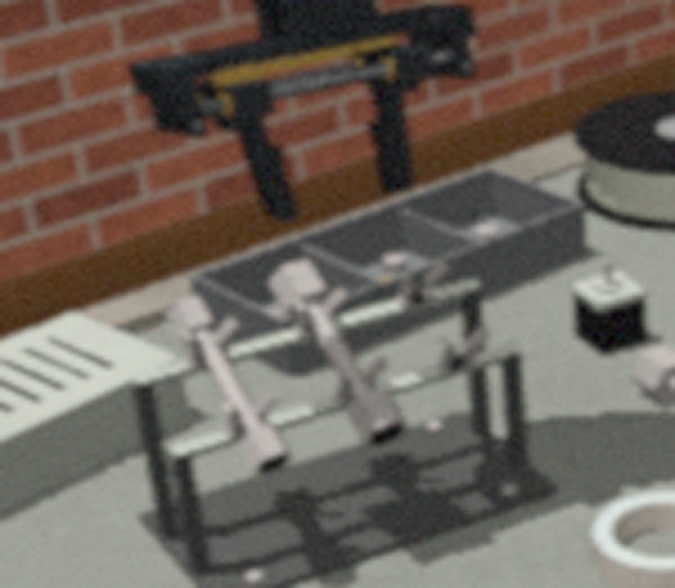

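Small and medium are both seated in their clips. Now the large one: hover and look.

>>> send_rows:
  series:
    - {"twist": [0.005, -0.003, -0.024], "dp": [0, -0.0421, 0], "claw": 0.06}
    - {"twist": [0, 0, 0], "dp": [0, -0.0421, 0], "claw": 0.06}
    - {"twist": [0, 0, 0], "dp": [0, -0.0421, 0], "claw": 0.06}
    - {"twist": [0, 0, 0], "dp": [0, -0.0421, 0], "claw": 0.06}
    - {"twist": [0, 0, 0], "dp": [0, -0.0421, 0], "claw": 0.06}
    - {"twist": [0, 0, 0], "dp": [0, -0.0421, 0], "claw": 0.06}
    - {"twist": [0, 0, 0], "dp": [0, 0, 0], "claw": 0.06}
    - {"twist": [0, 0, 0], "dp": [0, 0, 0], "claw": 0.06}

```text
time_s: 32.65
tcp_pos: [0.5343, -0.059, 0.251]
orientation: [0.089, 0.988, 0.012, -0.128]
ft_force: [-0.1, 0.5, 0.4]
opening: 0.06
```

```bash
python3 - <<'E'
from h import *
from workcell import *
d,o=wshot("w9");print(get_obs()["qpos"].round(3))
R=tgtR(180-10.8,15)
go(np.array([.525,-.0595,.017])+R[:,2]*.012,R,o)
print(wproj(d,o,[.525,-.0595,.017]))
E
```

```text
[ 0.543  0.848 -0.999  1.555  0.569  1.351  0.838]
t 32.65 p [ 0.5343 -0.059   0.251 ] F [-0.1  0.5  0.4] open 0.06 twist [-0.0022  0.0043  0.0079] |dp before turn [-0.0508 -0.0021  0.2406] |dp after turn [-0.0518 -0.0022  0.2403]
[252.14791476 199.1693264 ]
```

View pics/w9.png

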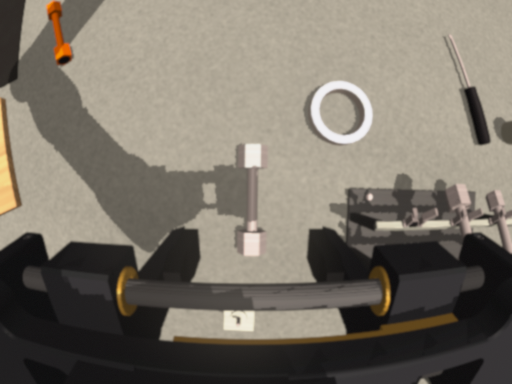

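The large spanner lies at (252,144)–(252,256), right where the estimate projects.

```bash
python3 - <<'E'
from h import *
d=load("w9")
h=np.radians(-10.8);v=np.array([np.cos(h),np.sin(h),0])
for s in (-.072,-.042,.042,.072): print(s,wproj(d,d,np.array([.525,-.0595,.034])+s*v).round(1),wproj(d,d,np.array([.525,-.0595,.022])+s*v).round(1))
cv2.imwrite("pics/w9c.png",cv2.resize(d["img"][135:265,200:310,::-1],None,fx=4.5,fy=4.5,interpolation=cv2.INTER_CUBIC))
E
```

```text
-0.072 [252.6 143.5] [252.6 144.6]
-0.042 [252.4 166.9] [252.4 167.4]
0.042 [251.8 232.6] [251.9 231. ]
0.072 [251.6 255.2] [251.7 253. ]
```

View pics/w9c.png

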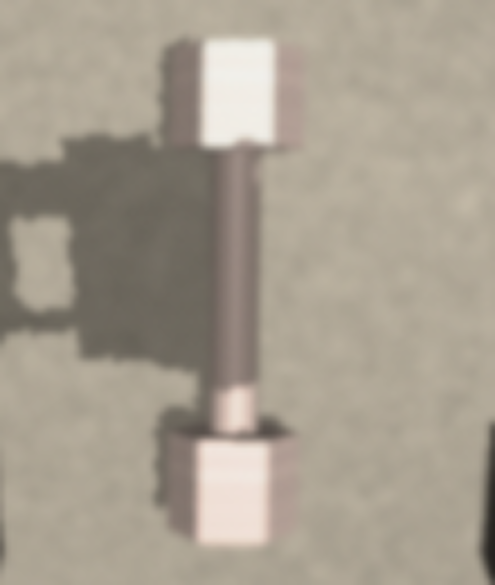

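>>> send_rows:
  series:
    - {"twist": [-0.002, 0.004, 0.008], "dp": [0, -0.0022, 0], "claw": 0.06}
    - {"twist": [0, 0, 0], "dp": [-0.009, 0, 0.04], "claw": 0.06}
    - {"twist": [0, 0, 0], "dp": [-0.009, 0, 0.043], "claw": 0.06}
    - {"twist": [0, 0, 0], "dp": [-0.009, 0, 0.043], "claw": 0.06}
    - {"twist": [0, 0, 0], "dp": [-0.009, 0, 0.043], "claw": 0.06}
    - {"twist": [0, 0, 0], "dp": [-0.009, 0, 0.04], "claw": 0.06}
    - {"twist": [0, 0, 0], "dp": [-0.006, 0, 0.025], "claw": 0.06}
    - {"twist": [0, 0, 0], "dp": [-0.001, 0, 0.005], "claw": 0.06}
    - {"twist": [0, 0, 0], "dp": [0, 0, 0], "claw": 0.06}
    - {"twist": [0, 0, 0], "dp": [0, 0, 0], "claw": 0.06}
    - {"twist": [0, 0, 0], "dp": [0, 0, 0], "claw": 0.06}

```text
time_s: 33.8
tcp_pos: [0.5244, -0.0583, 0.0077]
orientation: [0.093, 0.987, 0.013, -0.129]
ft_force: [0.2, -0.3, -0.0]
opening: 0.0599
```

```bash
python3 - <<'E'
from h import *
from workcell import *
o=get_obs()
R=tgtR(180-10.8,15)
go(np.array([.525,-.0595,.017])+R[:,2]*.012,R,o)
E
```

```text
t 33.8 p [ 0.5244 -0.0583  0.0077] F [ 0.2 -0.3 -0. ] open 0.0599 twist [0.0017 0.0012 0.0003] |dp before turn [ 0.0016 -0.0011  0.0028] |dp after turn [ 0.0016 -0.0011  0.0028]
```

>>> send_rows:
  series:
    - {"twist": [0, 0, 0], "dp": [0.0015, -0.001, 0.002], "claw": 0.06}
    - {"twist": [0, 0, 0], "dp": [0, 0, 0], "claw": 0.0}
    - {"twist": [0, 0, 0], "dp": [0, 0, 0], "claw": 0.0}
    - {"twist": [0, 0, 0], "dp": [0, 0, 0], "claw": 0.0}
    - {"twist": [0, 0, 0], "dp": [0, 0, 0], "claw": 0.0}
    - {"twist": [0, 0, 0], "dp": [0, 0, 0], "claw": 0.0}
    - {"twist": [0, 0, 0], "dp": [0, 0, 0], "claw": 0.0}
    - {"twist": [0, 0, 0], "dp": [0, 0, 0], "claw": 0.0}
  newtons: 60

```text
time_s: 34.6
tcp_pos: [0.521, -0.0591, 0.0045]
orientation: [0.093, 0.987, 0.013, -0.131]
ft_force: [0.3, 0.7, -1.0]
opening: 0.0122
```

```bash
python3 - <<'E'
from h import *
from workcell import *
o=get_obs()
R=tgtR(180-10.8,15)
go(np.array([.525,-.0595,.017])+R[:,2]*.012,R,o)
e=Ro.from_quat(o["orientation"]).as_matrix()[:,2]
print("g",(o["tcp_pos"][2]-.017)/e[2])
E
```

```text
t 34.6 p [ 0.521  -0.0591  0.0045] F [ 0.3  0.7 -1. ] open 0.0122 twist [ 0.0015 -0.0017 -0.0001] |dp before turn [-0.0006  0.0003 -0.0011] |dp after turn [-0.0006  0.0003 -0.0011]
g 0.012923159718291612
```

>>> send_rows:
  series:
    - {"twist": [0, 0, 0], "dp": [0.006, 0, -0.024], "claw": 0.0}
    - {"twist": [0, 0, 0], "dp": [0.01, 0, -0.04], "claw": 0.0}
    - {"twist": [0, 0, 0], "dp": [0.01, 0, -0.04], "claw": 0.0}
    - {"twist": [0, 0, 0], "dp": [0.01, 0, -0.04], "claw": 0.0}
    - {"twist": [0, 0, 0], "dp": [0.01, 0, -0.04], "claw": 0.0}
    - {"twist": [0, 0, 0], "dp": [0.01, 0, -0.04], "claw": 0.0}
    - {"twist": [0, 0, 0], "dp": [0.006, 0, -0.024], "claw": 0.0}
    - {"twist": [0, -0.131, 0], "dp": [0, 0, 0], "claw": 0.0}
    - {"twist": [0, -0.131, 0], "dp": [0, 0, 0], "claw": 0.0}
    - {"twist": [0, -0.131, 0], "dp": [0, 0, 0], "claw": 0.0}
    - {"twist": [0, -0.131, 0], "dp": [0, 0, 0], "claw": 0.0}
    - {"twist": [0, 0, 0], "dp": [0, 0, 0], "claw": 0.0}

```text
time_s: 35.8
tcp_pos: [0.5192, -0.0605, 0.2587]
orientation: [0.091, 0.988, -0.014, 0.127]
ft_force: [0.3, 0.0, -1.3]
opening: 0.0124
```

```bash
python3 - <<'E'
from h import *
from workcell import *
d,o=wshot("w10");print(get_obs()["qpos"].round(3))
R=tgtR(PSI+180,-15)
go(CR+n*.13+R[:,2]*.012,R,o)
E
python3 heldchk.py w10 .0122 .072 .030 .017
```

```text
[ 0.594  0.574 -0.93   2.054  0.953  0.693  0.439]
t 35.8 p [ 0.5192 -0.0605  0.2587] F [ 0.3  0.  -1.3] open 0.0124 twist [ 0.0009 -0.0064  0.0227] |dp before turn [0.0223 0.1859 0.0219] |dp after turn [0.0267 0.1854 0.0216]
-0.005 end top [254.7 113.6] head inner top [254.6 180.4] shoulder [254.5 180.5]
0 end top [254.7 103. ] head inner top [254.6 169.1] shoulder [254.5 170. ]
0.005 end top [254.7  92.5] head inner top [254.6 157.8] shoulder [254.5 159.5]
```

View pics/w10.png

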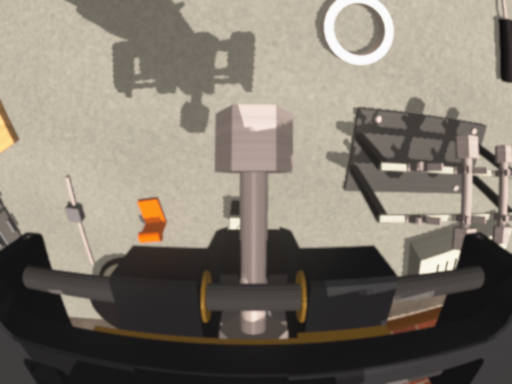

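>>> send_rows:
  series:
    - {"twist": [0.001, -0.006, 0.022], "dp": [0, 0, 0], "claw": 0.0}
    - {"twist": [0, 0, 0], "dp": [0.005, 0.037, 0], "claw": 0.0}
    - {"twist": [0, 0, 0], "dp": [0.005, 0.037, 0], "claw": 0.0}
    - {"twist": [0, 0, 0], "dp": [0.005, 0.037, 0], "claw": 0.0}
    - {"twist": [0, 0, 0], "dp": [0.005, 0.037, 0], "claw": 0.0}
    - {"twist": [0, 0, 0], "dp": [0.005, 0.037, 0], "claw": 0.0}
    - {"twist": [0, 0, 0], "dp": [0, 0, 0.02], "claw": 0.0}
    - {"twist": [0, 0, 0], "dp": [0, 0, 0], "claw": 0.0}
    - {"twist": [0, 0, 0], "dp": [0, 0, 0], "claw": 0.0}

```text
time_s: 36.75
tcp_pos: [0.5464, 0.1239, 0.2347]
orientation: [0.106, 0.986, -0.012, 0.132]
ft_force: [-0.1, -0.4, -2.0]
opening: 0.0124
```

```bash
python3 st.py R .0126 -1
```

```text
q [ 0.131  0.644 -0.843  1.98   1.03   0.775  0.007]
t 36.75 p [0.5464 0.1239 0.2347] F [-0.1 -0.4 -2. ] open 0.0124 twist [ 0.0031  0.0031 -0.0081] |dp before turn [-0.0236 -0.0009  0.1275] |dp after turn [-0.0239 -0.0007  0.1274]
axis pt in clip frame [0.0098 0.0007 0.1293] -n in tool [-0.259  0.     0.966]
```

>>> send_rows:
  series:
    - {"twist": [0.003, 0.003, -0.008], "dp": [-0.006, -0.001, 0.014], "claw": 0.0}
    - {"twist": [0, 0, 0], "dp": [-0.004, 0, 0.03], "claw": 0.0}
    - {"twist": [0, 0, 0], "dp": [-0.003, 0, 0.03], "claw": 0.0}
    - {"twist": [0, 0, 0], "dp": [-0.002, 0, 0.018], "claw": 0.0}
    - {"twist": [0, 0, 0], "dp": [-0.001, 0, 0.006], "claw": 0.0}
    - {"twist": [0, 0, 0], "dp": [0, 0, 0], "claw": 0.0}
    - {"twist": [0, 0, 0], "dp": [0, 0, 0], "claw": 0.0}

```text
time_s: 37.45
tcp_pos: [0.5862, 0.1154, 0.1456]
orientation: [0.101, 0.986, -0.013, 0.131]
ft_force: [-0.1, 1.5, -2.1]
opening: 0.0121
```

```bash
python3 st.py R .0126 -1
python3 - <<'E'
from h import *
from workcell import *
d=read_camera("side"); u=(100,100,250,240)
cv2.imwrite("pics/p6.png",cv2.resize(d["img"][u[1]:u[3],u[0]:u[2],::-1],None,fx=4.5,fy=4.2,interpolation=cv2.INTER_CUBIC))
E
```

```text
q [ 0.081  0.808 -0.724  1.96   1.248  0.69  -0.12 ]
t 37.45 p [0.5862 0.1154 0.1456] F [-0.1  1.5 -2.1] open 0.0121 twist [0.0021 0.0025 0.0016] |dp before turn [-0.0076 -0.0006  0.0308] |dp after turn [-0.0077 -0.0005  0.0308]
axis pt in clip frame [0.0005 0.0005 0.0318] -n in tool [-0.259  0.     0.966]
```

View pics/p6.png

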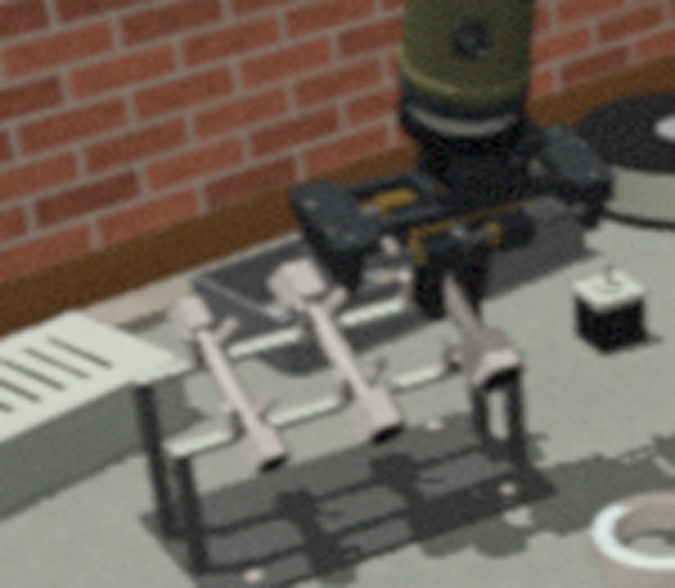

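>>> send_rows:
  series:
    - {"twist": [0.002, 0.002, 0.001], "dp": [-0.0018, -0.0005, 0.0068], "claw": 0.0}
    - {"twist": [0, 0, 0], "dp": [-0.0018, 0, 0.0068], "claw": 0.0}
    - {"twist": [0, 0, 0], "dp": [-0.0014, 0, 0.0055], "claw": 0.0}
    - {"twist": [0, 0, 0], "dp": [0, 0, 0], "claw": 0.0}
    - {"twist": [0, 0, 0], "dp": [0, 0, 0], "claw": 0.0}

```text
time_s: 38.0
tcp_pos: [0.5954, 0.1131, 0.1275]
orientation: [0.101, 0.986, -0.014, 0.13]
ft_force: [0.2, 0.9, -2.0]
opening: 0.0125
```

```bash
python3 st.py R .0126 -1
```

```text
q [ 0.076  0.843 -0.705  1.943  1.28   0.682 -0.132]
t 38.0 p [0.5954 0.1131 0.1275] F [ 0.2  0.9 -2. ] open 0.0125 twist [-0.0002 -0.0005  0.0014] |dp before turn [-0.0032 -0.0001  0.0109] |dp after turn [-0.0032 -0.0001  0.0109]
axis pt in clip frame [-0.0003  0.0001  0.0113] -n in tool [-0.259  0.     0.966]
```

>>> send_rows:
  series:
    - {"twist": [0, 0, 0], "dp": [-0.001, 0, 0.0039], "claw": 0.0}
    - {"twist": [0, 0, 0], "dp": [-0.001, 0, 0.0039], "claw": 0.0}
    - {"twist": [0, 0, 0], "dp": [-0.0008, 0, 0.003], "claw": 0.0}
    - {"twist": [0, 0, 0], "dp": [0, 0, 0], "claw": 0.0}

```text
time_s: 38.4
tcp_pos: [0.6009, 0.112, 0.1174]
orientation: [0.101, 0.986, -0.013, 0.13]
ft_force: [2.9, 2.6, -4.7]
opening: 0.0123
```

```bash
python3 st.py R .0126 -1
```

```text
q [ 0.073  0.863 -0.694  1.934  1.3    0.675 -0.14 ]
t 38.4 p [0.6009 0.112  0.1174] F [ 2.9  2.6 -4.7] open 0.0123 twist [ 0.     -0.0007  0.0012] |dp before turn [-0.0004 -0.0001 -0.0003] |dp after turn [-0.0004 -0.0001 -0.0003]
axis pt in clip frame [-0.0005  0.0001 -0.0002] -n in tool [-0.259  0.     0.966]
```

Same signature as before (the clips pull it in). A firm last push, then release.

>>> send_rows:
  series:
    - {"twist": [0, 0, 0], "dp": [-0.0005, 0, 0.0015], "claw": 0.0}
    - {"twist": [0, 0, 0], "dp": [-0.0005, 0, 0.0015], "claw": 0.0}
    - {"twist": [0, 0, 0], "dp": [0, 0, 0], "claw": 0.0}

```text
time_s: 38.7
tcp_pos: [0.6015, 0.1121, 0.1167]
orientation: [0.101, 0.986, -0.014, 0.13]
ft_force: [-7.6, 0.5, 11.6]
opening: 0.0124
```

```bash
python3 st.py R .0126 -1
```

```text
q [ 0.073  0.865 -0.695  1.933  1.302  0.677 -0.141]
t 38.7 p [0.6015 0.1121 0.1167] F [-7.6  0.5 11.6] open 0.0124 twist [-0.0003 -0.0001  0.002 ] |dp before turn [-0.0001 -0.0004 -0.0011] |dp after turn [-0.0001 -0.0004 -0.0011]
axis pt in clip frame [-0.0004  0.0004 -0.0011] -n in tool [-0.259  0.     0.966]
```

>>> send_rows:
  series:
    - {"twist": [0, 0, 0], "dp": [0.0004, 0, -0.0015], "claw": 0.0}
    - {"twist": [0, 0, 0], "dp": [0, 0, 0], "claw": 0.04}
    - {"twist": [0, 0, 0], "dp": [0, 0, 0], "claw": 0.04}
    - {"twist": [0, 0, 0], "dp": [0, 0, 0], "claw": 0.04}
    - {"twist": [0, 0, 0], "dp": [0, 0, 0], "claw": 0.04}
    - {"twist": [0, 0, 0], "dp": [0, 0, -0.02], "claw": 0.04}
    - {"twist": [0, 0, 0], "dp": [0, 0, -0.035], "claw": 0.04}
    - {"twist": [0, 0, 0], "dp": [0, 0, -0.04], "claw": 0.04}
    - {"twist": [0, 0, 0], "dp": [0, 0, -0.04], "claw": 0.04}
    - {"twist": [0, 0, 0], "dp": [0, -0.04, -0.02], "claw": 0.04}
    - {"twist": [0, 0, 0], "dp": [0, -0.04, -0.01], "claw": 0.04}
    - {"twist": [0, 0, 0], "dp": [0, -0.04, 0], "claw": 0.04}
    - {"twist": [0, 0, 0], "dp": [0, -0.04, 0], "claw": 0.04}
    - {"twist": [0, 0, 0], "dp": [0, -0.04, 0], "claw": 0.04}
    - {"twist": [0, 0, 0], "dp": [0, -0.04, 0], "claw": 0.04}
    - {"twist": [0, 0, 0], "dp": [0, 0, 0], "claw": 0.04}
    - {"twist": [0, 0, 0], "dp": [0, 0, 0], "claw": 0.04}
    - {"twist": [0, 0, 0], "dp": [0, 0, 0], "claw": 0.04}

```text
time_s: 40.5
tcp_pos: [0.5114, -0.1134, 0.2766]
orientation: [0.101, 0.986, -0.013, 0.13]
ft_force: [1.2, -0.2, -0.6]
opening: 0.04
```

```bash
python3 - <<'E'
from h import *
from workcell import *
X=tgtR(PSI,30)[:,0];F=np.array([X,ry,n])
for c in ("scene","side"):
    d=read_camera(c);np.savez(f"pics/{c}2.npz",**d)
    u=(285,130,400,245) if c=="scene" else (110,120,250,240)
    cv2.imwrite(f"pics/f_{c}.png",cv2.resize(d["img"][u[1]:u[3],u[0]:u[2],::-1],None,fx=5,fy=5,interpolation=cv2.INTER_CUBIC))
    cv2.imwrite(f"pics/full_{c}.png",d["img"][:,:,::-1])
    P=cloud(d)[u[1]:u[3],u[0]:u[2]].reshape(-1,3)
    for nm,C,r,hl,hf in (("S",CL,.011,.022,.064),("M",CM,.014,.026,.068),("L",CR,.017,.030,.072)):
        q=(P-C)@F.T
        q=q[(abs(q[:,0])<.09)&(abs(q[:,1])<.026)&(abs(q[:,2])<.026)]
        hd=[q[(s*q[:,0]>.045)&(s*q[:,0]<hf-.002)] for s in (1,-1)]
        sh=q[(abs(q[:,0])<.024)]
        print(c,nm,"xext",q[:,0].min().round(4),q[:,0].max().round(4),"head z95 hi/lo",*[np.percentile(h[:,2],95).round(4) for h in hd],"y range",*[np.percentile(h[:,1],[3,97]).round(4) for h in hd],"shank z90",np.percentile(sh[abs(sh[:,1])<.006,2],90).round(4))
E
```

```text
scene S xext -0.0637 0.0657 head z95 hi/lo 0.0082 0.0079 y range [-0.0132  0.0097] [-0.0128  0.0014] shank z90 0.004
scene M xext -0.0682 0.0696 head z95 hi/lo 0.0113 0.0112 y range [-0.0159  0.0081] [-0.0155  0.004 ] shank z90 0.0041
scene L xext -0.0722 0.0747 head z95 hi/lo 0.0143 0.0141 y range [-0.0187  0.0088] [-0.0186  0.0078] shank z90 0.0036
side S xext -0.0679 0.0627 head z95 hi/lo 0.0117 0.0119 y range [-0.0097  0.011 ] [-0.0102  0.0107] shank z90 0.0073
side M xext -0.0719 0.0669 head z95 hi/lo 0.0144 0.0157 y range [-0.0109  0.0147] [-0.0119  0.0155] shank z90 0.0078
side L xext -0.0754 0.0715 head z95 hi/lo 0.018 0.0174 y range [-0.0128  0.0182] [-0.0132  0.0189] shank z90 0.0073
```

View pics/f_scene.png

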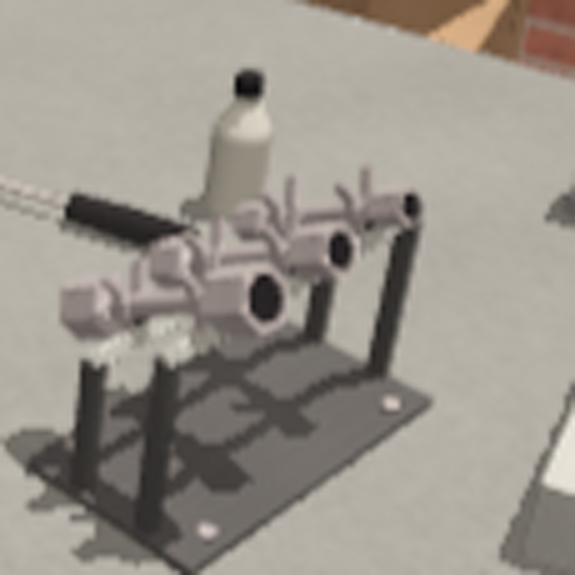

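View pics/f_side.png

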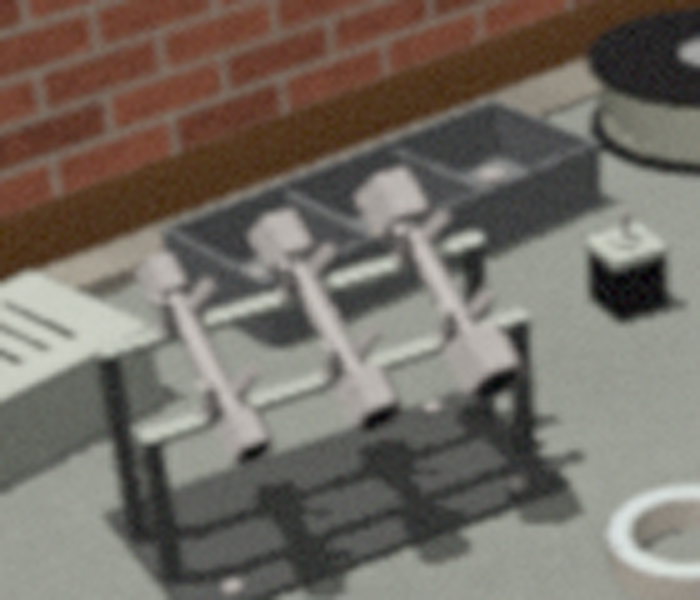

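View pics/full_scene.png

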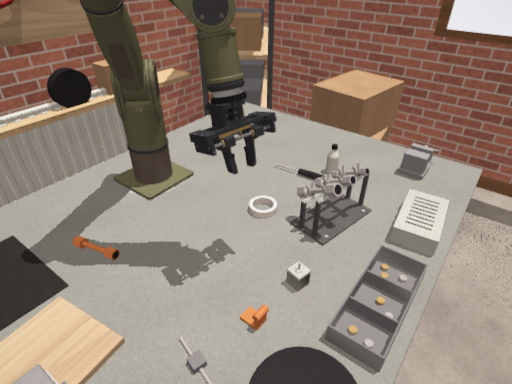

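All three are seated, level at both ends and in size order. The bystanders look unmoved and the gripper is clear, so I hand the job in.

```bash
python3 - <<'E'
from workcell import *
print(get_obs()["time_s"],job_done())
E
```

```text
the job is handed in; nothing more can be done
40.6 None
```

I pressed the small, medium and large spanners into the left, middle and right clips, let go, and handed the job in at 40.6 s of the 69 s allowed.

**First press attempt:** I backed out of it with the small spanner because joints 6 and 7 were at their limits. I put that spanner back on the table and regripped it half-turned, leaning 15°. I gripped the other two the same way.

**Seating:** Each spanner went past the clip necks. It then met a rigid stop under 14 to 17 N, about 1 mm deeper than my estimate of the seated depth. By the arm's own readings, each was within 0.5 mm of its place across the rack and along its axis.

**Camera check after release:** Both cameras show each spanner's two ends level within about 1.3 mm and centred along the axis within about 2.5 mm. The two cameras disagree by 3 to 4 mm on absolute depth, their calibration being good to about 2 mm each. The depth figure therefore rests mainly on the rigid stop and on all three spanners reading alike.

**Other things on the bench:** The bystanders and the orange look-alike are where they were, judged by eye from the pictures and not measured. The gripper was clear of everything.

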